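# Put the pepper mill and the spice jar away in the two-tier rack

### The arm

A 6-joint arm with a two-finger parallel gripper is mounted at the origin on a cart in front of the work surface, level with it; the furniture and walls round the work are solid. World frame = base frame: x ahead of the robot, y to its left, z up, the work surface at z = 0. Lengths are in m, angles in rad, forces in N, time in s.
With the tool pointing down it reaches from about 0.275 to 0.75 m from the base axis. Payload 10.2 kg.
Tool frame: the origin (TCP) lies midway between the tips of the shut fingers; the grasp point (between the pads) lies 19 mm behind it (env.pinch_z is the distance from the TCP to the grasp point, in m); z points along the fingers, y is the direction in which the jaws open and shut (so a half turn about z gives the same grasp; the last joint's range is limited). The gripper opens to 88 mm and grips with 3 to 60 N. Pads are 18 mm wide; open, the fingers measure 123 mm over their backs; the gripper's body (75 mm by 187 mm) begins 45 mm behind the grasp point.
Start: joints at [-1.41, 0.313, 1.498, -0, 1.331, -0.223], TCP at [0.197, -0.487, 0.239] pointing down, gripper open.
Joint ranges: [-2.94, 2.94], [-0.97, 2.17], [0.19, 2.56], [-1.23, 4.37], [0.02, 3.11], [-2.88, 2.88]. Speed limits (rad/s): [2.39, 2.39, 3.01, 3.14, 3.14, 3.14].

### API

Orientations are given as a rotation vector (axis times angle).
In Python, from bench import env, eyes gives the robot as it stands.
- The arm moves only by the tool jog_arm, never from a script. Its argument "deltas" is a list of rows, each an object of numbers: "grip": the closure, from 0 (fully open) to 1 (shut); "dx", "dy", "dz": the shift along the tool's x, y, z in mm; "yaw": the turn about the tool's z in degrees. A call has 1 to 10 rows; each row is the pose to reach, as a shift and turn from the pose measured when the call began, along the tool's axes at that moment; what a row does not reach only later rows make up. A row lasts 1/10 s, in which the tool goes at most 50 mm and 8.59 degrees, less where a joint would pass 70% of its speed; a pose out of reach is approached as far as the arm can. A call with a gripper value outside its range is refused whole. The fingers move at their own pace and stop on an object; "grip_force" is the grip in N (left out, the last holds). Time passes only in rows, so rows that repeat a pose let the fingers close. It gives the time, the measured TCP pose, the force and the opening at its end, in the units of the state.
- env.state(): the state, without advancing time (a new reading comes with each control period).
- eyes.camera(name): name is "scene" or "side" or "wrist"; returns the picture (384x512x3 uint8, red, green, blue); there is no depth.
- eyes.camera_info(name): a dict with "intrinsics" (3x3 intrinsics, pixels), "k1" (the pictures are not rectified: a ray, as slopes to the right and down, at radius r is drawn at 1 + k1 r^2 times it, then the intrinsics apply), "cam_to_world" (4x4, takes a point from camera to world coordinates); the wrist camera has in their place "mount" (4x4, takes a point from camera to tool coordinates, whose origin is the TCP and whose axes are the flange's). Camera axes: x right, y down, z forward; pixel columns grow to the right and rows downward; lengths in m; the calibration is good to about 2 mm. A picture is of the moment at which its call begins: read the wrist's pose just before it. camera_info takes no time and is no camera call.
- env.job_done(): hands the job in, once; it reports no verdict.
The state is a dict: "clock": time; "joint_positions": joint angles; "joint_vel": joint speeds; "effort": joint torques, N m; "eef_pos": TCP position; "ee_rot": TCP orientation; "force": force on the tool from outside, world axes, zero at the start; "wrist_torque": the same for the moment, N m; "grip_width": opening from 0.0 (shut) to 1.0 (fully open).
Only numpy, scipy, OpenCV 4.12 (cv2) and the standard library are available. Lean on these libraries where they do the work, as an engineer would, in place of code of your own. Each camera call takes 0.05 s, during which the arm holds its last target. There are 200 camera calls.

### The job

Put the pepper mill and the spice jar that stand in front of the wooden rack away in it, by height: the tall pepper mill on the upper tier, which has the high headroom, and the short spice jar on the lower tier, which has the low headroom. Stand both upright beside what is already there, fully on their boards and under the board above, without tipping them over on the way or disturbing the rack's other contents or the things around.

Things in the scene. Friction and masses are not known exactly. Their poses are not given: they have to be found in the camera images.
- rack: fixed open wooden rack with two tiers, 140 deep x 384 wide x 402 mm high; boards 14 mm thick. Origin: centre of its underside on the worktop; x points to its back (the open front faces -x, roughly to the robot), y to its left seen from the robot, z up. Side panels' inner faces at y = +-180 mm; brass rods close the back at x = +63 mm. Each higher board stops 20 mm farther back in front.
- low_tier (a point): middle of the lower board's front edge, on its top (rack x = -70, z = 14 mm); axes as the rack's. Headroom 145 mm; the front edge of the board above lies 20 mm farther back. The salt box stands on its left or right half, the other half is free.
- high_tier (a point): middle of the upper tier board's front edge, on its top (rack x = -50, z = 173 mm); axes as the rack's. Headroom 215 mm; the front edge of the top board lies 20 mm farther back. The blue and white jar stands on one half (on the other side than the salt box below), the other half is free.
- mill: loose dark brown wooden pepper mill, round and waisted, at most 58 mm across (47 to 52 mm where gripped 60 to 115 mm up), 170 mm tall, 0.13 to 0.23 kg, standing upright in front of the rack. Origin: centre of its underside; z up along its axis.
- spice: loose round glass spice jar with a green cap and a paper label, 44 mm across (cap 46 mm), 106 mm tall, 0.08 to 0.14 kg, standing upright in front of the rack. Origin: centre of its underside; z up along its axis.
- salt_box: round wooden salt box, 91 mm across, 80 mm tall, loose, already on the lower tier at its left or right; leave it. Origin: centre of its underside.
- blue_jar: blue and white lidded porcelain jar, 100 mm across, 136 mm tall, loose, already on the upper tier on the other side; leave it. Origin: centre of its underside.
- timer: pale blue round kitchen timer, 69 mm across, 42 mm high, bystander nearest the robot. Origin: centre of its underside.
- mug: teal and white mug, 87 mm across plus handle, 91 mm high, bystander at the left. Origin: centre of its underside.
- tumbler: clear glass tumbler, 77 mm across, 94 mm high, bystander at the right in front of the sink. Origin: centre of its underside.
- lime_a: half lime lying cut side down, 54 mm across, 35 mm high, bystander at the left front. Origin: centre of its underside.

How it is judged:
By the outcome, as a careful person would: the job done as asked, in the order asked, and still so for the second after the job is handed in, with the robot touching nothing.
It also fails if it takes over 58 s, if anything falls off the work surface, if the arm or the gripper's body presses on something with over 40 N, if the wrist force passes 120 N, or if a joint passes its speed limit or range.

## Working session

There is one attempt and no reset: what is moved stays moved. The work goes in short steps, Python scripts to look and compute and a tool call to move; the robot and the scene stay as the last step left them, time stands still between calls to the robot, and variables do not carry over. Pictures are saved under pics/ and viewed, about 8 in all and at most 12, crops included, and the job is handed in when it is done.

Besides the shell and the picture viewer there is one more tool, called after "Request:" in YAML: its name, and indented under it one key for each argument. jog_arm: Moves the arm, as the interface text tells. Its arguments: {"type":"object","properties":{"deltas":{"type":"array"},"grip_force":{"type":"number"}},"required":["deltas"]}

```bash
ls; mkdir -p pics; python3 - <<'E'
from bench import env, eyes
import cv2, numpy as np
np.set_printoptions(precision=4,suppress=True)
print(env.state(), env.pinch_z)
for n in("scene","side","wrist"):
    im=eyes.camera(n); cv2.imwrite(f"pics/{n}0.png",im[:,:,::-1]); print(n,eyes.camera_info(n))
a=cv2.imread("pics/scene0.png");b=cv2.imread("pics/side0.png")
E
```

```text
pics
{'clock': 0.0, 'joint_positions': array([-1.4104,  0.3134,  1.4984, -0.    ,  1.331 , -0.2234]), 'joint_vel': array([ 0.0004, -0.0022, -0.0012, -0.0011, -0.0007,  0.0001]), 'effort': array([  0.0012, -40.2211, -25.2268,   0.0695,   0.0354,  -0.0001]), 'eef_pos': array([ 0.1965, -0.4866,  0.2382]), 'ee_rot': array([-3.0826, -0.5989,  0.    ]), 'force': array([-0.4531, -0.0557, -0.1064]), 'wrist_torque': array([ 0.0005, -0.0371,  0.0408]), 'grip_width': 0.9992987093825413} 0.0187
scene {'intrinsics': array([[490.9132,   0.    , 257.8497],
       [  0.    , 490.9132, 198.5392],
       [  0.    ,   0.    ,   1.    ]]), 'k1': -0.04953085465224929, 'cam_to_world': array([[-0.7581, -0.2807,  0.5886, -0.4492],
       [-0.6521,  0.3247, -0.685 ,  1.1691],
       [ 0.0012, -0.9032, -0.4292,  0.8651],
       [ 0.    ,  0.    ,  0.    ,  1.    ]])}
side {'intrinsics': array([[371.0845,   0.    , 256.294 ],
       [  0.    , 371.0845, 191.8522],
       [  0.    ,   0.    ,   1.    ]]), 'k1': -0.07692578209481683, 'cam_to_world': array([[-0.2754, -0.5881,  0.7604, -0.4411],
       [-0.9613,  0.1757, -0.2122,  0.3121],
       [-0.0088, -0.7894, -0.6138,  0.9367],
       [ 0.    ,  0.    ,  0.    ,  1.    ]])}
wrist {'intrinsics': array([[276.3619,   0.    , 256.0524],
       [  0.    , 276.3619, 192.6035],
       [  0.    ,   0.    ,   1.    ]]), 'k1': -0.06365815863016322, 'mount': array([[-0.0011, -0.9618, -0.2737,  0.0693],
       [ 1.    , -0.0011, -0.    ,  0.001 ],
       [-0.0003, -0.2737,  0.9618, -0.1464],
       [ 0.    ,  0.    ,  0.    ,  1.    ]])}
```

View pics/scene0.png

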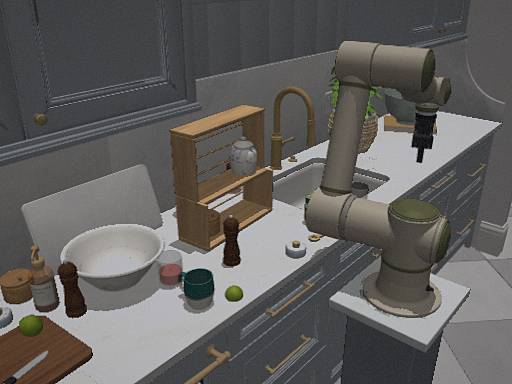

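View pics/side0.png

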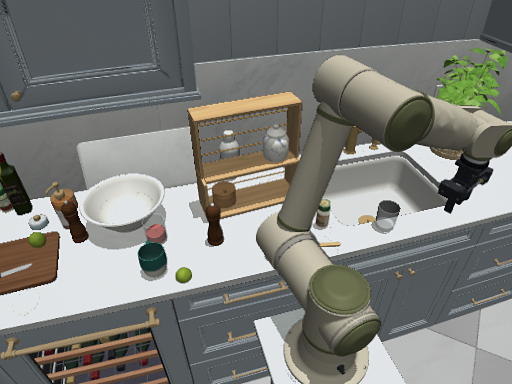

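The scene view shows the rack with the mill at (232,240), timer (295,248), mug (198,288) and lime (234,293). The side view shows the spice jar at (323,212), tumbler (388,215) and salt box on the left half (223,193), with the blue jar upper right (276,143).

The arm hides part of the work. The rack can't be served with the tool pointing down, so I'll first move the arm clear and turn the jaws tangential.

Request:
jog_arm:
  deltas:
    - {"dz": -50,"yaw": 8.5,"grip": 0}
    - {"dz": -100,"yaw": 17,"grip": 0}
    - {"dz": -150,"yaw": 25.5,"grip": 0}
    - {"dz": -150,"yaw": 34,"grip": 0}
    - {"dz": -150,"yaw": 42.5,"grip": 0}
    - {"dz": -150,"yaw": 51,"grip": 0}
    - {"dz": -150,"yaw": 59.5,"grip": 0}
    - {"dz": -150,"yaw": 68,"grip": 0}
    - {"dz": -150,"yaw": 76.5,"grip": 0}
    - {"dz": -150,"yaw": 85,"grip": 0}

```text
schema error: expected keys grip, dx, dy, dz, yaw
```

Request:
jog_arm:
  deltas:
    - {"dx": 0,"dy": 0,"dz": -50,"yaw": 8.5,"grip": 0}
    - {"dx": 0,"dy": 0,"dz": -100,"yaw": 17,"grip": 0}
    - {"dx": 0,"dy": 0,"dz": -150,"yaw": 25.5,"grip": 0}
    - {"dx": 0,"dy": 0,"dz": -150,"yaw": 34,"grip": 0}
    - {"dx": 0,"dy": 0,"dz": -150,"yaw": 42.5,"grip": 0}
    - {"dx": 0,"dy": 0,"dz": -150,"yaw": 51,"grip": 0}
    - {"dx": 0,"dy": 0,"dz": -150,"yaw": 59.5,"grip": 0}
    - {"dx": 0,"dy": 0,"dz": -150,"yaw": 68,"grip": 0}
    - {"dx": 0,"dy": 0,"dz": -150,"yaw": 76.5,"grip": 0}
    - {"dx": 0,"dy": 0,"dz": -150,"yaw": 85,"grip": 0}

```text
clock: 1.15
eef_pos: [0.1966, -0.4867, 0.388]
ee_rot: [-2.672, 1.649, 0.002]
force: [0.0, -0.3, -0.1]
grip_width: 1.0
```

Request:
jog_arm:
  deltas:
    - {"dx": 50,"dy": 0,"dz": 0,"yaw": 0,"grip": 0}
    - {"dx": 100,"dy": 0,"dz": 0,"yaw": 0,"grip": 0}
    - {"dx": 150,"dy": 0,"dz": 0,"yaw": 0,"grip": 0}
    - {"dx": 200,"dy": 0,"dz": 0,"yaw": 0,"grip": 0}
    - {"dx": 250,"dy": 0,"dz": 0,"yaw": 0,"grip": 0}
    - {"dx": 300,"dy": 0,"dz": 0,"yaw": 0,"grip": 0}
    - {"dx": 350,"dy": 0,"dz": 0,"yaw": 0,"grip": 0}
    - {"dx": 400,"dy": 0,"dz": 0,"yaw": 0,"grip": 0}

```text
clock: 1.95
eef_pos: [0.3031, -0.6881, 0.3375]
ee_rot: [2.66, -1.641, 0.037]
force: [-0.5, 0.5, 1.1]
grip_width: 1.005
```

```bash
python3 - <<'E'
from bench import env, eyes
import cv2, numpy as np
from scipy.spatial.transform import Rotation as R
s=env.state();print(s['joint_positions'],s['eef_pos']);print(R.from_rotvec(s['ee_rot']).as_matrix().round(3))
for n in("scene","side"):
    im=eyes.camera(n); cv2.imwrite(f"pics/{n}1.png",im[:,:,::-1])
a=cv2.imread("pics/scene1.png")[90:310,120:340];b=cv2.imread("pics/side1.png")[80:300,110:430]
cv2.imwrite("pics/c1.png",np.vstack([cv2.resize(a,None,fx=1.8,fy=1.8,interpolation=2)[:, :396],]))
cv2.imwrite("pics/c2.png",cv2.resize(b,None,fx=2.5,fy=2.5,interpolation=2))
E
```

```text
[-1.31272048  0.95435754  0.18653982  0.00480145  1.97256996  1.36584541] [ 0.30305269 -0.6881148   0.33748737]
[[ 0.448 -0.894  0.011]
 [-0.893 -0.448 -0.026]
 [ 0.028  0.001 -1.   ]]
```

View pics/c2.png

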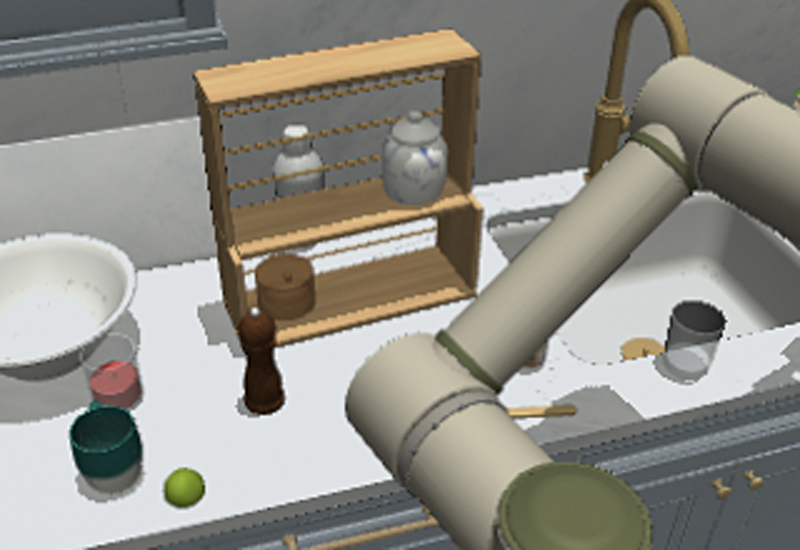

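Salt box is on the left of the lower tier, and the blue jar is on the right of the upper tier. The free spots are upper left for the mill and lower right for the spice jar. Reaching past the limit tilted the tool by 1.6°. I need a horizontal tool, so I'll test whether more of the same builds up tilt.

Request:
jog_arm:
  deltas:
    - {"dx": 50,"dy": 0,"dz": -50,"yaw": 0,"grip": 0}
    - {"dx": 100,"dy": 0,"dz": -100,"yaw": 0,"grip": 0}
    - {"dx": 150,"dy": 0,"dz": -150,"yaw": 0,"grip": 0}
    - {"dx": 200,"dy": 0,"dz": -200,"yaw": 0,"grip": 0}
    - {"dx": 250,"dy": 0,"dz": -250,"yaw": 0,"grip": 0}
    - {"dx": 300,"dy": 0,"dz": -300,"yaw": 0,"grip": 0}

```text
clock: 2.65
eef_pos: [0.2996, -0.6644, 0.3909]
ee_rot: [2.646, -1.633, 0.072]
force: [0.5, -0.8, 0.7]
grip_width: 0.998
```

```bash
cat > st.py <<'E'
from bench import env, eyes
import numpy as np
from scipy.spatial.transform import Rotation as R
np.set_printoptions(precision=4,suppress=True)
s=env.state();print(s['clock'],s['joint_positions'],s['eef_pos'],s['joint_positions'][[1,2,4]].sum());print(R.from_rotvec(s['ee_rot']).as_matrix().round(3))
E
python3 st.py
```

```text
2.65 [-1.3105  0.8806  0.1867  0.01    2.0192  1.3704] [ 0.2996 -0.6644  0.3909] 3.086525362353096
[[ 0.448 -0.894  0.023]
 [-0.892 -0.449 -0.051]
 [ 0.056  0.002 -0.998]]
```

Request:
jog_arm:
  deltas:
    - {"dx": 500,"dy": 0,"dz": 0,"yaw": 0,"grip": 0}

```text
clock: 2.75
eef_pos: [0.3078, -0.6778, 0.3767]
ee_rot: [2.632, -1.624, 0.106]
force: [0.2, -0.7, 0.5]
grip_width: 0.998
```

Request:
jog_arm:
  deltas:
    - {"dx": 500,"dy": 0,"dz": 0,"yaw": 0,"grip": 0}

```text
clock: 2.85
eef_pos: [0.3163, -0.6921, 0.3588]
ee_rot: [2.618, -1.616, 0.138]
force: [-0.6, -0.9, -0.9]
grip_width: 1.001
```

Request:
jog_arm:
  deltas:
    - {"dx": 500,"dy": 0,"dz": 0,"yaw": 0,"grip": 0}
    - {"dx": 500,"dy": 0,"dz": 0,"yaw": 0,"grip": 0}

```text
clock: 3.05
eef_pos: [0.3286, -0.7111, 0.3306]
ee_rot: [2.603, -1.607, 0.174]
force: [0.0, -0.2, 0.1]
grip_width: 1.002
```

Request:
jog_arm:
  deltas:
    - {"dx": 500,"dy": 0,"dz": 500,"yaw": 0,"grip": 0}
    - {"dx": 500,"dy": 0,"dz": 500,"yaw": 0,"grip": 0}

```text
clock: 3.25
eef_pos: [0.3464, -0.7449, 0.2537]
ee_rot: [2.594, -1.601, 0.195]
force: [0.1, 0.8, -0.7]
grip_width: 0.999
```

```bash
python3 st.py
```

```text
3.25 [-1.2837  1.0685  0.1874  0.0205  1.7327  1.3979] [ 0.3464 -0.7449  0.2537] 2.98859916985614
[[ 0.444 -0.894  0.063]
 [-0.883 -0.448 -0.14 ]
 [ 0.154  0.007 -0.988]]
```

Single-row calls accumulate about 1.6° each, so I can tilt the tool by pressing against the reach limit.

Request:
jog_arm:
  deltas:
    - {"dx": 500,"dy": 0,"dz": -300,"yaw": 0,"grip": 0}

```text
clock: 3.35
eef_pos: [0.3474, -0.744, 0.2596]
ee_rot: [2.591, -1.599, 0.208]
force: [-0.1, 0.4, -1.4]
grip_width: 0.998
```

Request:
jog_arm:
  deltas:
    - {"dx": 500,"dy": 0,"dz": -300,"yaw": 0,"grip": 0}

```text
clock: 3.45
eef_pos: [0.3473, -0.7408, 0.2873]
ee_rot: [2.575, -1.589, 0.245]
force: [0.7, -0.3, 3.0]
grip_width: 1.002
```

Request:
jog_arm:
  deltas:
    - {"dx": 500,"dy": 0,"dz": -300,"yaw": 0,"grip": 0}

```text
clock: 3.55
eef_pos: [0.3481, -0.7399, 0.3073]
ee_rot: [2.557, -1.578, 0.283]
force: [0.2, 1.4, 0.6]
grip_width: 1.004
```

Request:
jog_arm:
  deltas:
    - {"dx": 500,"dy": 0,"dz": -300,"yaw": 0,"grip": 0}

```text
clock: 3.65
eef_pos: [0.3491, -0.7396, 0.3253]
ee_rot: [2.538, -1.566, 0.321]
force: [0.4, 0.6, -0.2]
grip_width: 0.998
```

Request:
jog_arm:
  deltas:
    - {"dx": 500,"dy": 0,"dz": -300,"yaw": 0,"grip": 0}

```text
clock: 3.75
eef_pos: [0.35, -0.739, 0.3428]
ee_rot: [2.52, -1.555, 0.358]
force: [0.3, -0.5, 0.0]
grip_width: 1.001
```

Request:
jog_arm:
  deltas:
    - {"dx": 500,"dy": 0,"dz": -300,"yaw": 0,"grip": 0}

```text
clock: 3.85
eef_pos: [0.3505, -0.7378, 0.3604]
ee_rot: [2.502, -1.543, 0.393]
force: [0.8, -0.5, 0.3]
grip_width: 0.999
```

Request:
jog_arm:
  deltas:
    - {"dx": 500,"dy": 0,"dz": -300,"yaw": 0,"grip": 0}

```text
clock: 3.95
eef_pos: [0.3506, -0.7359, 0.3784]
ee_rot: [2.484, -1.532, 0.427]
force: [-0.2, 0.2, 0.2]
grip_width: 0.999
```

Request:
jog_arm:
  deltas:
    - {"dx": 500,"dy": 0,"dz": -300,"yaw": 0,"grip": 0}

```text
clock: 4.05
eef_pos: [0.3504, -0.7332, 0.3968]
ee_rot: [2.467, -1.521, 0.46]
force: [0.0, 0.2, 1.0]
grip_width: 1.0
```

```bash
python3 st.py
```

```text
4.05 [-1.2851  0.8963  0.1865  0.0538  1.686   1.4073] [ 0.3504 -0.7332  0.3968] 2.7687590418218755
[[ 0.42  -0.895  0.154]
 [-0.83  -0.447 -0.334]
 [ 0.367  0.012 -0.93 ]]
```

Request:
jog_arm:
  deltas:
    - {"dx": 500,"dy": 0,"dz": -150,"yaw": 0,"grip": 0}

```text
clock: 4.15
eef_pos: [0.3526, -0.7355, 0.4072]
ee_rot: [2.447, -1.509, 0.496]
force: [1.3, -0.4, 0.4]
grip_width: 0.997
```

Request:
jog_arm:
  deltas:
    - {"dx": 500,"dy": 0,"dz": -150,"yaw": 0,"grip": 0}

```text
clock: 4.25
eef_pos: [0.3548, -0.7382, 0.4156]
ee_rot: [2.428, -1.497, 0.529]
force: [-0.1, 0.2, 0.1]
grip_width: 1.003
```

Request:
jog_arm:
  deltas:
    - {"dx": 500,"dy": 0,"dz": -150,"yaw": 0,"grip": 0}

```text
clock: 4.35
eef_pos: [0.3565, -0.7395, 0.426]
ee_rot: [2.409, -1.485, 0.561]
force: [-0.0, -0.2, -0.7]
grip_width: 1.001
```

Request:
jog_arm:
  deltas:
    - {"dx": 500,"dy": 0,"dz": -150,"yaw": 0,"grip": 0}

```text
clock: 4.45
eef_pos: [0.3577, -0.7401, 0.4376]
ee_rot: [2.391, -1.474, 0.593]
force: [0.4, -0.6, 0.6]
grip_width: 1.001
```

Request:
jog_arm:
  deltas:
    - {"dx": 500,"dy": 0,"dz": -150,"yaw": 0,"grip": 0}

```text
clock: 4.55
eef_pos: [0.3586, -0.74, 0.4501]
ee_rot: [2.372, -1.462, 0.625]
force: [0.6, -0.4, 0.1]
grip_width: 1.002
```

Request:
jog_arm:
  deltas:
    - {"dx": 500,"dy": 0,"dz": -150,"yaw": 0,"grip": 0}

```text
clock: 4.65
eef_pos: [0.3592, -0.7394, 0.4634]
ee_rot: [2.352, -1.45, 0.656]
force: [-0.3, 0.1, -1.7]
grip_width: 0.996
```

Request:
jog_arm:
  deltas:
    - {"dx": 500,"dy": 0,"dz": -150,"yaw": 0,"grip": 0}

```text
clock: 4.75
eef_pos: [0.3595, -0.7384, 0.4771]
ee_rot: [2.333, -1.438, 0.687]
force: [0.5, -0.0, 0.8]
grip_width: 1.001
```

Request:
jog_arm:
  deltas:
    - {"dx": 500,"dy": 0,"dz": -150,"yaw": 0,"grip": 0}

```text
clock: 4.85
eef_pos: [0.3596, -0.7368, 0.4914]
ee_rot: [2.313, -1.425, 0.718]
force: [0.9, 0.1, 0.8]
grip_width: 0.997
```

Request:
jog_arm:
  deltas:
    - {"dx": 500,"dy": 0,"dz": -150,"yaw": 0,"grip": 0}

```text
clock: 4.95
eef_pos: [0.3594, -0.7347, 0.5062]
ee_rot: [2.293, -1.412, 0.748]
force: [-0.3, -0.7, 0.4]
grip_width: 0.998
```

Request:
jog_arm:
  deltas:
    - {"dx": 500,"dy": 0,"dz": -150,"yaw": 0,"grip": 0}

```text
clock: 5.05
eef_pos: [0.3589, -0.732, 0.5214]
ee_rot: [2.273, -1.4, 0.777]
force: [-0.9, -1.1, -0.0]
grip_width: 1.0
```

Request:
jog_arm:
  deltas:
    - {"dx": 500,"dy": 0,"dz": -150,"yaw": 0,"grip": 0}

```text
clock: 5.15
eef_pos: [0.358, -0.7288, 0.537]
ee_rot: [2.252, -1.387, 0.806]
force: [0.4, 0.5, 0.2]
grip_width: 0.999
```

Request:
jog_arm:
  deltas:
    - {"dx": 500,"dy": 0,"dz": -150,"yaw": 0,"grip": 0}

```text
clock: 5.25
eef_pos: [0.3569, -0.725, 0.5529]
ee_rot: [2.232, -1.374, 0.835]
force: [-0.1, -0.4, 0.3]
grip_width: 0.994
```

Request:
jog_arm:
  deltas:
    - {"dx": 500,"dy": 0,"dz": -150,"yaw": 0,"grip": 0}

```text
clock: 5.35
eef_pos: [0.3555, -0.7206, 0.5691]
ee_rot: [2.211, -1.361, 0.863]
force: [0.0, 0.4, 0.1]
grip_width: 1.005
```

Request:
jog_arm:
  deltas:
    - {"dx": 500,"dy": 0,"dz": -150,"yaw": 0,"grip": 0}

```text
clock: 5.45
eef_pos: [0.3538, -0.7157, 0.5856]
ee_rot: [2.19, -1.348, 0.891]
force: [-0.3, -0.8, 0.6]
grip_width: 1.001
```

```bash
python3 st.py
```

```text
5.45 [-1.2946  0.6944  0.1874  0.1176  1.4834  1.4171] [ 0.3538 -0.7157  0.5856] 2.3653127547149753
[[ 0.326 -0.896  0.302]
 [-0.629 -0.444 -0.638]
 [ 0.706  0.018 -0.708]]
```

Tilt is at 45° and heading −65°. Now I'll measure the rack precisely from the first pictures, where the arm was not in the way.

```bash
python3 - <<'E'
import cv2
a=cv2.imread("pics/side0.png")[85:255,185:345];b=cv2.imread("pics/scene0.png")[98:278,165:335]
cv2.imwrite("pics/d1.png",cv2.resize(a,None,fx=3.5,fy=3.5,interpolation=2))
cv2.imwrite("pics/d2.png",cv2.resize(b,None,fx=3.3,fy=3.3,interpolation=2))
E
```

```text
(no output)
```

View pics/d1.png

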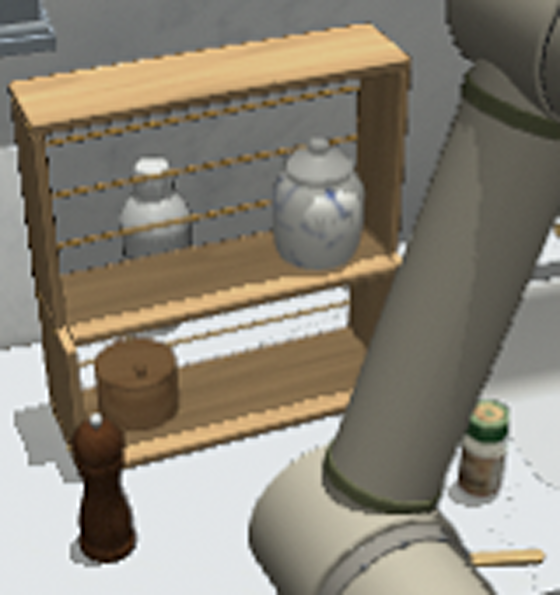

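View pics/d2.png

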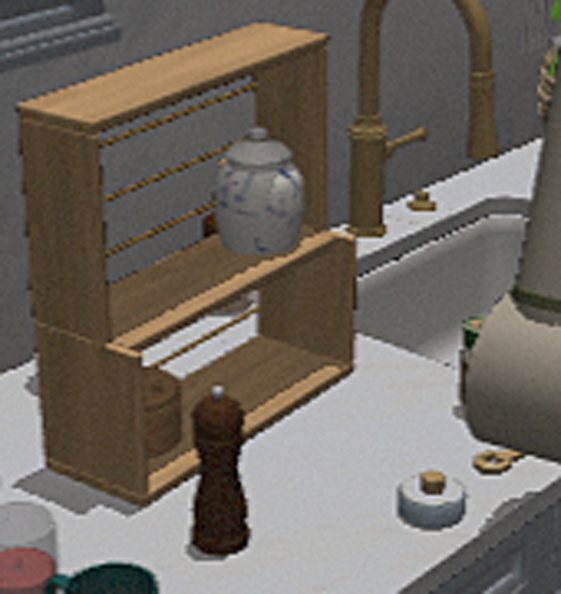

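The side crop gives the rack's top corners at (26,125), (410,64), (10,85) and (367,26), mill base (106,553), and spice cap (490,412). The scene crop gives the top corners at (97,128), (328,38), (20,107) and (262,24), front feet at (145,500) and (354,370), mill foot (220,545) and timer (432,490).

```bash
cat > geo.py <<'E'
from bench import env, eyes
import numpy as np, cv2
from scipy.spatial.transform import Rotation as R
np.set_printoptions(precision=4,suppress=True)
def ray(n,px,st=None):
    c=eyes.camera_info(n);K=np.array(c['intrinsics'])
    d=cv2.undistortPoints(np.array([[px]],float),K,np.array([c['k1'],0,0,0,0]))[0,0]
    if n=="wrist":
        T=np.eye(4);T[:3,:3]=R.from_rotvec(st['ee_rot']).as_matrix();T[:3,3]=st['eef_pos'];M=T@np.array(c['mount'])
    else: M=np.array(c['cam_to_world'])
    v=M[:3,:3]@np.array([d[0],d[1],1]);return M[:3,3],v/np.linalg.norm(v)
def plane(n,px,z,st=None):
    o,v=ray(n,px,st);return o+v*(z-o[2])/v[2]
def tri(r1,r2):
    A=np.c_[r1[1],-r2[1]];t=np.linalg.lstsq(A,r2[0]-r1[0],rcond=None)[0]
    a=r1[0]+t[0]*r1[1];b=r2[0]+t[1]*r2[1];return (a+b)/2,np.linalg.norm(a-b)
S=lambda x,y:(x/3.5+185,y/3.5+85)
C=lambda x,y:(x/3.3+165,y/3.3+98)
E
python3 - <<'E'
from geo import *
side=dict(FL=S(26,125),FR=S(410,64),BL=S(10,85),BR=S(367,26));sc=dict(FL=C(97,128),FR=C(328,38),BL=C(20,107),BR=C(262,24))
P={}
for k in side:
    print(k,"side",plane("side",side[k],.402)[:2],"scene",plane("scene",sc[k],.402)[:2],"tri",tri(ray("side",side[k]),ray("scene",sc[k])))
    P[k]=(plane("side",side[k],.402)+plane("scene",sc[k],.402))/2
print("edges",[(np.linalg.norm(P[a]-P[b]),np.degrees(np.arctan2(*(P[b]-P[a])[1::-1]))) for a,b in(("FR","FL"),("BR","BL"),("FL","BL"),("FR","BR"))])
print("feet", plane("scene",C(145,500),0),plane("scene",C(354,370),0),plane("scene",C(47,465),0))
print("mill",plane("side",S(106,548),0),plane("scene",C(220,540),0),plane("side",S(95,418),.168),plane("scene",C(218,393),.168))
print("spice",plane("side",S(490,412),.106),plane("side",S(481,486),0.01))
print("timer",plane("scene",C(432,492),.042))
print("tumbler", plane("side",(388,208),.094),"mug",plane("side",(152,245),.091),plane("scene",(198,277),.091),"lime",plane("side",(183,277),0.01),plane("scene",(234,295),.01))
print("cab",tri(ray("side",(200,100)),ray("scene",(201,107))))
E
```

```text
FL side [0.6297 0.2193] scene [0.6106 0.2276] tri (array([0.6218, 0.2196, 0.4015]), np.float64(0.008039323476140083))
FR side [ 0.6493 -0.1579] scene [ 0.6503 -0.1457] tri (array([ 0.666 , -0.1649,  0.3946]), np.float64(0.0014495791064291026))
BL side [0.7176 0.2222] scene [0.7125 0.2321] tri (array([0.7261, 0.2215, 0.3973]), np.float64(0.0013571431749132153))
BR side [ 0.7488 -0.15  ] scene [ 0.7437 -0.1427] tri (array([ 0.7521, -0.1514,  0.3996]), np.float64(0.001656639279762667))
edges [(np.float64(0.3764350265752608), np.float64(94.5161468334326)), (np.float64(0.3748071845454661), np.float64(94.78046572826288)), (np.float64(0.09495294937832896), np.float64(2.223948306990772)), (np.float64(0.09663031651374812), np.float64(3.231804993013154))]
feet [0.6009 0.1998 0.    ] [ 0.6257 -0.1685 -0.    ] [0.7307 0.2183 0.    ]
mill [0.4867 0.205  0.    ] [0.4913 0.2041 0.    ] [0.4885 0.2017 0.168 ] [0.4826 0.2106 0.168 ]
spice [ 0.4592 -0.1895  0.106 ] [ 0.4541 -0.188   0.01  ]
timer [0.3477 0.0524 0.042 ]
tumbler [ 0.3813 -0.3982  0.094 ] mug [0.4377 0.4117 0.091 ] [0.4089 0.4228 0.091 ] lime [0.3513 0.3349 0.01  ] [0.354 0.339 0.01 ]
cab (array([0.6121, 0.1915, 0.4807]), np.float64(0.009812703041545991))
```

Rack: heading about 4.6°, centre about (0.665, 0.033). Mill at (0.488, 0.205) and spice jar at (0.457, −0.189). Edge lengths match the rack's size to within about 8 mm.

Next I'll move toward azimuth 45°, high up. Pushing outward there turns the tool towards horizontal along the rack's heading.

Request:
jog_arm:
  deltas:
    - {"dx": -24,"dy": -21,"dz": -37,"yaw": 0,"grip": 0}
    - {"dx": -48,"dy": -42,"dz": -74,"yaw": 0,"grip": 0}
    - {"dx": -72,"dy": -63,"dz": -111,"yaw": 0,"grip": 0}
    - {"dx": -96,"dy": -84,"dz": -148,"yaw": 0,"grip": 0}
    - {"dx": -120,"dy": -105,"dz": -185,"yaw": 0,"grip": 0}
    - {"dx": -144,"dy": -126,"dz": -222,"yaw": 0,"grip": 0}
    - {"dx": -168,"dy": -147,"dz": -259,"yaw": 0,"grip": 0}
    - {"dx": -192,"dy": -168,"dz": -296,"yaw": 0,"grip": 0}
    - {"dx": -216,"dy": -189,"dz": -333,"yaw": 0,"grip": 0}
    - {"dx": -240,"dy": -210,"dz": -370,"yaw": 0,"grip": 0}

```text
clock: 6.45
eef_pos: [0.3506, -0.2366, 0.6751]
ee_rot: [2.188, -1.349, 0.894]
force: [0.7, 0.7, 0.3]
grip_width: 1.003
```

Request:
jog_arm:
  deltas:
    - {"dx": -24,"dy": -21,"dz": -37,"yaw": 0,"grip": 0}
    - {"dx": -48,"dy": -42,"dz": -74,"yaw": 0,"grip": 0}
    - {"dx": -72,"dy": -63,"dz": -111,"yaw": 0,"grip": 0}
    - {"dx": -96,"dy": -84,"dz": -148,"yaw": 0,"grip": 0}
    - {"dx": -120,"dy": -105,"dz": -185,"yaw": 0,"grip": 0}
    - {"dx": -144,"dy": -126,"dz": -222,"yaw": 0,"grip": 0}
    - {"dx": -168,"dy": -147,"dz": -259,"yaw": 0,"grip": 0}
    - {"dx": -192,"dy": -168,"dz": -296,"yaw": 0,"grip": 0}
    - {"dx": -216,"dy": -189,"dz": -333,"yaw": 0,"grip": 0}
    - {"dx": -240,"dy": -210,"dz": -370,"yaw": 0,"grip": 0}

```text
clock: 7.45
eef_pos: [0.3406, 0.2207, 0.7258]
ee_rot: [2.185, -1.327, 0.902]
force: [0.9, -0.8, 0.0]
grip_width: 0.998
```

```bash
cat >> st.py <<'E'
import sys
M=R.from_rotvec(s['ee_rot']).as_matrix();z=M[:,2]
print("heading %.1f pitch %.1f roll %.1f"%(np.degrees(np.arctan2(z[1],z[0])),np.degrees(np.arcsin(z[2])),np.degrees(np.arctan2(M[2,1],M[2,0]))))
if len(sys.argv)>3:
    d=np.array([float(v) for v in sys.argv[1:4]]); print("tool mm",1000*M.T@(d-s['eef_pos']))
E
python3 st.py 0.35 0.35 0.8; tail -3 st.py >/dev/null
```

```text
7.45 [ 0.7111  0.4327  0.1947 -1.216   2.3126  2.4115] [0.3406 0.2207 0.7258] 2.9400655908898328
[[ 0.331 -0.892  0.308]
 [-0.614 -0.451 -0.647]
 [ 0.716  0.025 -0.697]]
heading -64.6 pitch -44.2 roll 2.0
tool mm [ -23.1466  -64.9008 -132.5386]
```

Request:
jog_arm:
  deltas:
    - {"dx": 220,"dy": -350,"dz": -280,"yaw": 0,"grip": 0}

```text
clock: 7.55
eef_pos: [0.3535, 0.2201, 0.7255]
ee_rot: [2.19, -1.31, 0.926]
force: [-0.4, 0.0, 0.7]
grip_width: 1.001
```

Request:
jog_arm:
  deltas:
    - {"dx": 220,"dy": -350,"dz": -280,"yaw": 0,"grip": 0}

```text
clock: 7.65
eef_pos: [0.3685, 0.2182, 0.7249]
ee_rot: [2.193, -1.299, 0.954]
force: [-0.2, -0.1, -1.4]
grip_width: 1.0
```

Request:
jog_arm:
  deltas:
    - {"dx": 220,"dy": -350,"dz": -280,"yaw": 0,"grip": 0}

```text
clock: 7.75
eef_pos: [0.3817, 0.2187, 0.7238]
ee_rot: [2.196, -1.29, 0.982]
force: [-0.2, -0.5, 0.1]
grip_width: 1.001
```

Request:
jog_arm:
  deltas:
    - {"dx": 220,"dy": -350,"dz": -280,"yaw": 0,"grip": 0}

```text
clock: 7.85
eef_pos: [0.3935, 0.2203, 0.7227]
ee_rot: [2.197, -1.282, 1.012]
force: [0.2, -0.0, 0.4]
grip_width: 1.0
```

```bash
python3 st.py 0.35 0.35 0.8
```

```text
7.85 [ 0.6639  0.4656  0.1868 -1.1627  2.19    2.4253] [0.3935 0.2203 0.7227] 2.842399717313934
[[ 0.317 -0.867  0.385]
 [-0.576 -0.499 -0.648]
 [ 0.753 -0.017 -0.657]]
heading -59.2 pitch -41.1 roll -1.3
tool mm [ -30.3203  -28.2688 -151.5754]
```

Request:
jog_arm:
  deltas:
    - {"dx": 120,"dy": -380,"dz": -310,"yaw": 0,"grip": 0}

```text
clock: 7.95
eef_pos: [0.4024, 0.2312, 0.7176]
ee_rot: [2.198, -1.276, 1.042]
force: [0.5, -0.9, 0.2]
grip_width: 0.997
```

Request:
jog_arm:
  deltas:
    - {"dx": 120,"dy": -380,"dz": -310,"yaw": 0,"grip": 0}

```text
clock: 8.05
eef_pos: [0.4106, 0.2435, 0.7117]
ee_rot: [2.2, -1.267, 1.071]
force: [0.5, -0.5, 0.3]
grip_width: 1.001
```

Request:
jog_arm:
  deltas:
    - {"dx": 120,"dy": -380,"dz": -310,"yaw": 0,"grip": 0}

```text
clock: 8.15
eef_pos: [0.4175, 0.2551, 0.7069]
ee_rot: [2.203, -1.256, 1.1]
force: [-0.9, -0.2, 0.0]
grip_width: 0.995
```

Request:
jog_arm:
  deltas:
    - {"dx": 120,"dy": -380,"dz": -310,"yaw": 0,"grip": 0}

```text
clock: 8.25
eef_pos: [0.4232, 0.2662, 0.7029]
ee_rot: [2.206, -1.244, 1.13]
force: [-0.0, -0.0, 0.1]
grip_width: 0.998
```

Request:
jog_arm:
  deltas:
    - {"dx": 120,"dy": -380,"dz": -310,"yaw": 0,"grip": 0}

```text
clock: 8.35
eef_pos: [0.4279, 0.2771, 0.6995]
ee_rot: [2.21, -1.232, 1.16]
force: [1.3, -0.9, -0.1]
grip_width: 1.001
```

Request:
jog_arm:
  deltas:
    - {"dx": 120,"dy": -380,"dz": -310,"yaw": 0,"grip": 0}

```text
clock: 8.45
eef_pos: [0.4316, 0.2879, 0.6967]
ee_rot: [2.213, -1.219, 1.191]
force: [-0.2, -0.2, -0.1]
grip_width: 1.001
```

Request:
jog_arm:
  deltas:
    - {"dx": 120,"dy": -380,"dz": -310,"yaw": 0,"grip": 0}

```text
clock: 8.55
eef_pos: [0.4343, 0.2986, 0.6944]
ee_rot: [2.217, -1.207, 1.222]
force: [-0.5, 0.7, -0.9]
grip_width: 1.001
```

Request:
jog_arm:
  deltas:
    - {"dx": 120,"dy": -380,"dz": -310,"yaw": 0,"grip": 0}

```text
clock: 8.65
eef_pos: [0.4361, 0.3094, 0.6925]
ee_rot: [2.221, -1.194, 1.253]
force: [1.2, 0.4, -0.9]
grip_width: 1.001
```

```bash
python3 st.py 0.35 0.35 0.8
```

```text
8.65 [ 0.7832  0.572   0.1875 -1.169   2.0278  2.5825] [0.4361 0.3094 0.6925] 2.7873355516228884
[[ 0.264 -0.794  0.548]
 [-0.509 -0.597 -0.62 ]
 [ 0.819 -0.115 -0.562]]
heading -48.5 pitch -34.2 roll -8.0
tool mm [  44.6721   31.7488 -132.6744]
```

Request:
jog_arm:
  deltas:
    - {"dx": 125,"dy": -420,"dz": -260,"yaw": -1,"grip": 0}

```text
clock: 8.75
eef_pos: [0.4423, 0.3191, 0.6896]
ee_rot: [2.231, -1.158, 1.279]
force: [-0.3, 0.3, -0.3]
grip_width: 1.002
```

Request:
jog_arm:
  deltas:
    - {"dx": 125,"dy": -420,"dz": -260,"yaw": -1,"grip": 0}

```text
clock: 8.85
eef_pos: [0.4483, 0.3295, 0.686]
ee_rot: [2.241, -1.121, 1.303]
force: [-0.1, -0.1, 0.2]
grip_width: 1.002
```

Request:
jog_arm:
  deltas:
    - {"dx": 125,"dy": -420,"dz": -260,"yaw": -1,"grip": 0}

```text
clock: 8.95
eef_pos: [0.4527, 0.3404, 0.6827]
ee_rot: [2.249, -1.083, 1.327]
force: [-0.1, 0.2, 0.4]
grip_width: 1.0
```

Request:
jog_arm:
  deltas:
    - {"dx": 125,"dy": -420,"dz": -260,"yaw": -1,"grip": 0}

```text
clock: 9.05
eef_pos: [0.4559, 0.3519, 0.6795]
ee_rot: [2.257, -1.044, 1.351]
force: [0.2, 0.0, 1.1]
grip_width: 0.998
```

Request:
jog_arm:
  deltas:
    - {"dx": 125,"dy": -420,"dz": -260,"yaw": -1,"grip": 0}

```text
clock: 9.15
eef_pos: [0.4579, 0.3641, 0.6763]
ee_rot: [2.264, -1.005, 1.376]
force: [0.3, -0.3, 0.4]
grip_width: 1.003
```

Request:
jog_arm:
  deltas:
    - {"dx": 125,"dy": -420,"dz": -260,"yaw": -1,"grip": 0}

```text
clock: 9.25
eef_pos: [0.4589, 0.3767, 0.6731]
ee_rot: [2.271, -0.966, 1.4]
force: [-0.2, 0.4, 0.5]
grip_width: 1.002
```

Request:
jog_arm:
  deltas:
    - {"dx": 125,"dy": -420,"dz": -260,"yaw": -1,"grip": 0}

```text
clock: 9.35
eef_pos: [0.4589, 0.3897, 0.6699]
ee_rot: [2.277, -0.926, 1.424]
force: [0.3, 0.4, 0.2]
grip_width: 1.0
```

Request:
jog_arm:
  deltas:
    - {"dx": 125,"dy": -420,"dz": -260,"yaw": -1,"grip": 0}

```text
clock: 9.45
eef_pos: [0.458, 0.4032, 0.6667]
ee_rot: [2.282, -0.886, 1.449]
force: [-1.2, 0.3, 0.5]
grip_width: 0.998
```

Request:
jog_arm:
  deltas:
    - {"dx": 125,"dy": -420,"dz": -260,"yaw": -1,"grip": 0}

```text
clock: 9.55
eef_pos: [0.4561, 0.417, 0.6635]
ee_rot: [2.287, -0.846, 1.473]
force: [0.3, -0.0, -0.9]
grip_width: 1.003
```

Request:
jog_arm:
  deltas:
    - {"dx": 125,"dy": -420,"dz": -260,"yaw": -1,"grip": 0}

```text
clock: 9.65
eef_pos: [0.4532, 0.4312, 0.6601]
ee_rot: [2.291, -0.805, 1.497]
force: [0.1, -0.1, 0.5]
grip_width: 0.998
```

```bash
python3 st.py 0.35 0.35 0.8
```

```text
9.65 [ 0.935   0.6896  0.1875 -1.2136  1.8222  2.5548] [0.4532 0.4312 0.6601] 2.6992939949013515
[[ 0.305 -0.593  0.745]
 [-0.294 -0.803 -0.519]
 [ 0.906 -0.061 -0.419]]
heading -34.8 pitch -24.8 roll -3.9
tool mm [119.0891 117.8221 -93.4799]
```

Request:
jog_arm:
  deltas:
    - {"dx": 180,"dy": -440,"dz": 0,"yaw": -1,"grip": 0}

```text
clock: 9.75
eef_pos: [0.4716, 0.4374, 0.6549]
ee_rot: [2.298, -0.763, 1.522]
force: [-0.1, -0.9, -0.1]
grip_width: 1.003
```

Request:
jog_arm:
  deltas:
    - {"dx": 180,"dy": -440,"dz": 0,"yaw": -1,"grip": 0}

```text
clock: 9.85
eef_pos: [0.4914, 0.4432, 0.6482]
ee_rot: [2.301, -0.721, 1.545]
force: [0.5, 0.0, -0.7]
grip_width: 0.998
```

Request:
jog_arm:
  deltas:
    - {"dx": 180,"dy": -440,"dz": 0,"yaw": -1,"grip": 0}

```text
clock: 9.95
eef_pos: [0.508, 0.4499, 0.642]
ee_rot: [2.303, -0.679, 1.569]
force: [0.4, -0.8, 0.3]
grip_width: 0.999
```

Request:
jog_arm:
  deltas:
    - {"dx": 180,"dy": -440,"dz": 0,"yaw": -1,"grip": 0}

```text
clock: 10.05
eef_pos: [0.5225, 0.4574, 0.6357]
ee_rot: [2.305, -0.636, 1.592]
force: [0.9, -0.4, 0.3]
grip_width: 0.998
```

Request:
jog_arm:
  deltas:
    - {"dx": 180,"dy": -440,"dz": 0,"yaw": -1,"grip": 0}

```text
clock: 10.15
eef_pos: [0.5352, 0.4659, 0.6294]
ee_rot: [2.305, -0.593, 1.616]
force: [0.2, 0.6, 0.4]
grip_width: 0.999
```

Request:
jog_arm:
  deltas:
    - {"dx": 180,"dy": -440,"dz": 0,"yaw": -1,"grip": 0}

```text
clock: 10.25
eef_pos: [0.5462, 0.475, 0.6232]
ee_rot: [2.304, -0.55, 1.64]
force: [-0.1, 0.9, 0.2]
grip_width: 1.001
```

Request:
jog_arm:
  deltas:
    - {"dx": 180,"dy": -440,"dz": 0,"yaw": -1,"grip": 0}

```text
clock: 10.35
eef_pos: [0.5555, 0.485, 0.617]
ee_rot: [2.303, -0.506, 1.663]
force: [0.1, 0.1, 1.0]
grip_width: 1.001
```

Request:
jog_arm:
  deltas:
    - {"dx": 180,"dy": -440,"dz": 0,"yaw": -1,"grip": 0}

```text
clock: 10.45
eef_pos: [0.5633, 0.4955, 0.6109]
ee_rot: [2.301, -0.462, 1.687]
force: [-1.4, -0.6, -0.2]
grip_width: 1.003
```

```bash
python3 st.py 0.35 0.35 0.8
```

```text
10.45 [ 0.8692  0.8128  0.1876 -1.1599  1.5018  2.4974] [0.5633 0.4955 0.6109] 2.5021841803913953
[[ 0.279 -0.396  0.875]
 [-0.106 -0.918 -0.382]
 [ 0.954  0.014 -0.298]]
heading -23.6 pitch -17.3 roll 0.9
tool mm [ 136.2549  220.7403 -187.4508]
```

Request:
jog_arm:
  deltas:
    - {"dx": 120,"dy": -460,"dz": -85,"yaw": 0,"grip": 0}

```text
clock: 10.55
eef_pos: [0.5621, 0.5122, 0.6026]
ee_rot: [2.301, -0.443, 1.717]
force: [0.0, -0.2, 0.2]
grip_width: 0.997
```

Request:
jog_arm:
  deltas:
    - {"dx": 120,"dy": -460,"dz": -85,"yaw": 0,"grip": 0}

```text
clock: 10.65
eef_pos: [0.5586, 0.5302, 0.594]
ee_rot: [2.302, -0.422, 1.748]
force: [0.4, 1.4, 0.5]
grip_width: 1.0
```

Request:
jog_arm:
  deltas:
    - {"dx": 120,"dy": -460,"dz": -85,"yaw": 0,"grip": 0}

```text
clock: 10.75
eef_pos: [0.5546, 0.5472, 0.5866]
ee_rot: [2.303, -0.4, 1.778]
force: [0.5, -0.7, 0.0]
grip_width: 0.999
```

Request:
jog_arm:
  deltas:
    - {"dx": 120,"dy": -460,"dz": -85,"yaw": 0,"grip": 0}

```text
clock: 10.85
eef_pos: [0.55, 0.5635, 0.5801]
ee_rot: [2.305, -0.377, 1.809]
force: [-0.5, -0.3, -0.2]
grip_width: 1.003
```

Request:
jog_arm:
  deltas:
    - {"dx": 120,"dy": -460,"dz": -85,"yaw": 0,"grip": 0}

```text
clock: 10.95
eef_pos: [0.5444, 0.5794, 0.5743]
ee_rot: [2.307, -0.354, 1.839]
force: [-0.9, 0.4, -0.3]
grip_width: 0.998
```

Request:
jog_arm:
  deltas:
    - {"dx": 120,"dy": -460,"dz": -85,"yaw": 0,"grip": 0}

```text
clock: 11.05
eef_pos: [0.5379, 0.5949, 0.5691]
ee_rot: [2.308, -0.331, 1.869]
force: [-0.7, -0.4, 0.4]
grip_width: 1.005
```

Request:
jog_arm:
  deltas:
    - {"dx": 120,"dy": -460,"dz": -85,"yaw": 0,"grip": 0}

```text
clock: 11.15
eef_pos: [0.5311, 0.6099, 0.5643]
ee_rot: [2.314, -0.307, 1.896]
force: [0.4, -0.4, -0.6]
grip_width: 1.0
```

Request:
jog_arm:
  deltas:
    - {"dx": 120,"dy": -460,"dz": -85,"yaw": 0,"grip": 0}

```text
clock: 11.25
eef_pos: [0.5243, 0.6239, 0.5604]
ee_rot: [2.327, -0.28, 1.919]
force: [0.6, 0.9, -0.7]
grip_width: 1.003
```

Request:
jog_arm:
  deltas:
    - {"dx": 120,"dy": -460,"dz": -85,"yaw": 0,"grip": 0}

```text
clock: 11.35
eef_pos: [0.5165, 0.6375, 0.5575]
ee_rot: [2.34, -0.253, 1.942]
force: [0.2, -0.1, 0.2]
grip_width: 0.998
```

Request:
jog_arm:
  deltas:
    - {"dx": 120,"dy": -460,"dz": -85,"yaw": 0,"grip": 0}

```text
clock: 11.45
eef_pos: [0.5077, 0.651, 0.5548]
ee_rot: [2.353, -0.226, 1.965]
force: [0.3, 0.4, -0.1]
grip_width: 1.005
```

```bash
python3 st.py 0.35 0.35 0.8
```

```text
11.45 [ 1.0422  0.934   0.1874 -1.2318  1.3187  2.6563] [0.5077 0.651  0.5548] 2.4400584065003397
[[ 0.173 -0.156  0.972]
 [-0.069 -0.987 -0.146]
 [ 0.982 -0.042 -0.182]]
heading -8.5 pitch -10.5 roll -2.4
tool mm [ 234.3876  311.3416 -153.9929]
```

Request:
jog_arm:
  deltas:
    - {"dx": 30,"dy": -450,"dz": 100,"yaw": -0.4,"grip": 0}

```text
clock: 11.55
eef_pos: [0.5125, 0.6648, 0.5432]
ee_rot: [2.359, -0.193, 1.99]
force: [0.6, -0.1, 0.0]
grip_width: 1.003
```

Request:
jog_arm:
  deltas:
    - {"dx": 30,"dy": -450,"dz": 100,"yaw": -0.4,"grip": 0}

```text
clock: 11.65
eef_pos: [0.5192, 0.6785, 0.5281]
ee_rot: [2.366, -0.159, 2.011]
force: [1.0, 0.0, -0.1]
grip_width: 1.001
```

Request:
jog_arm:
  deltas:
    - {"dx": 30,"dy": -450,"dz": 100,"yaw": -0.4,"grip": 0}

```text
clock: 11.75
eef_pos: [0.5231, 0.6916, 0.515]
ee_rot: [2.373, -0.123, 2.03]
force: [-0.7, -0.1, 0.1]
grip_width: 0.999
```

Request:
jog_arm:
  deltas:
    - {"dx": 30,"dy": -450,"dz": 100,"yaw": -0.4,"grip": 0}

```text
clock: 11.85
eef_pos: [0.5252, 0.7044, 0.5028]
ee_rot: [-2.38, 0.087, -2.048]
force: [-0.1, 0.7, 0.5]
grip_width: 1.0
```

Request:
jog_arm:
  deltas:
    - {"dx": 30,"dy": -450,"dz": 100,"yaw": -0.4,"grip": 0}

```text
clock: 11.95
eef_pos: [0.5258, 0.7172, 0.4914]
ee_rot: [-2.363, 0.05, -2.044]
force: [0.2, 0.0, -0.5]
grip_width: 0.994
```

Request:
jog_arm:
  deltas:
    - {"dx": 30,"dy": -450,"dz": 100,"yaw": -0.4,"grip": 0}

```text
clock: 12.05
eef_pos: [0.525, 0.7299, 0.4804]
ee_rot: [-2.347, 0.012, -2.038]
force: [-0.4, -0.5, 0.3]
grip_width: 0.999
```

Request:
jog_arm:
  deltas:
    - {"dx": 30,"dy": -450,"dz": 100,"yaw": -0.4,"grip": 0}

```text
clock: 12.15
eef_pos: [0.5227, 0.7425, 0.4699]
ee_rot: [-2.331, -0.025, -2.031]
force: [0.3, 0.4, 0.5]
grip_width: 1.0
```

Request:
jog_arm:
  deltas:
    - {"dx": 30,"dy": -450,"dz": 100,"yaw": -0.4,"grip": 0}

```text
clock: 12.25
eef_pos: [0.5192, 0.7551, 0.4599]
ee_rot: [-2.315, -0.062, -2.023]
force: [0.7, 0.9, -0.2]
grip_width: 1.0
```

```bash
python3 st.py 0.35 0.35 0.5
```

```text
12.25 [ 1.0655  1.0759  0.1874 -1.2318  1.0707  2.7301] [0.5192 0.7551 0.4599] 2.3340240697324957
[[ 0.134  0.074  0.988]
 [-0.013 -0.997  0.077]
 [ 0.991 -0.023 -0.133]]
heading 4.4 pitch -7.6 roll -1.3
tool mm [  22.269   390.393  -203.5763]
```

Tool is now nearly horizontal: heading 4.4°, pitch −7.6°, roll −1.3°. Next, in front of and above the mill.

Request:
jog_arm:
  deltas:
    - {"dx": -12,"dy": 47,"dz": -11,"yaw": 0,"grip": 0}
    - {"dx": -24,"dy": 94,"dz": -22,"yaw": 0,"grip": 0}
    - {"dx": -36,"dy": 141,"dz": -33,"yaw": 0,"grip": 0}
    - {"dx": -48,"dy": 188,"dz": -44,"yaw": 0,"grip": 0}
    - {"dx": -60,"dy": 235,"dz": -55,"yaw": 0,"grip": 0}
    - {"dx": -72,"dy": 282,"dz": -66,"yaw": 0,"grip": 0}
    - {"dx": -84,"dy": 329,"dz": -77,"yaw": 0,"grip": 0}
    - {"dx": -96,"dy": 376,"dz": -88,"yaw": 0,"grip": 0}
    - {"dx": -108,"dy": 423,"dz": -99,"yaw": -1,"grip": 0}
    - {"dx": -117,"dy": 460,"dz": -107,"yaw": -1.3,"grip": 0}

```text
clock: 13.25
eef_pos: [0.5315, 0.4945, 0.5322]
ee_rot: [-2.397, -0.106, -1.933]
force: [0.2, -0.1, 0.4]
grip_width: 1.0
```

```bash
python3 st.py .42 .205 .33
```

```text
13.25 [ 0.8079  0.3334  1.2182 -1.2319  0.7468  2.8799] [0.5315 0.4945 0.5322] 2.298450689631763
[[ 0.211  0.092  0.973]
 [ 0.015 -0.996  0.091]
 [ 0.977 -0.004 -0.212]]
heading 5.3 pitch -12.2 roll -0.3
tool mm [-225.5769  278.9073  -92.0204]
```

The joints ran into limits (q4 −1.23, q6 2.88): low work needs q4 near 180°, reached through the right side. I'll fit a small kinematic model from the recorded poses so I can plan around the limits.

```bash
cat > kin.py <<'E'
import numpy as np
from scipy.spatial.transform import Rotation as R
from scipy.optimize import least_squares
LO=np.array([-2.94,-.97,.19,-1.23,.02,-2.88]);HI=np.array([2.94,2.17,2.56,4.37,3.11,2.88])
D=[([-1.4104,.3134,1.4984,0,1.331,-.2234],[.1965,-.4866,.2382],[-3.0826,-.5989,0]),
([-1.3127,.9544,.1865,.0048,1.9726,1.3658],[.3031,-.6881,.3375],[2.66,-1.641,.037]),
([-1.2837,1.0685,.1874,.0205,1.7327,1.3979],[.3464,-.7449,.2537],[2.594,-1.601,.195]),
([-1.2946,.6944,.1874,.1176,1.4834,1.4171],[.3538,-.7157,.5856],[2.19,-1.348,.891]),
([.7111,.4327,.1947,-1.216,2.3126,2.4115],[.3406,.2207,.7258],[2.185,-1.327,.902]),
([.7832,.572,.1875,-1.169,2.0278,2.5825],[.4361,.3094,.6925],[2.221,-1.194,1.253]),
([.8692,.8128,.1876,-1.1599,1.5018,2.4974],[.5633,.4955,.6109],[2.301,-.462,1.687]),
([1.0655,1.0759,.1874,-1.2318,1.0707,2.7301],[.5192,.7551,.4599],[-2.315,-.062,-2.023]),
([.8079,.3334,1.2182,-1.2319,.7468,2.8799],[.5315,.4945,.5322],[-2.397,-.106,-1.933])]
def fk(q,p):
    h,s,L1,ex,ey,L2,L3,d,c=p
    rz=lambda a:R.from_euler('z',a);ry=lambda a:R.from_euler('y',a)
    A=rz(q[0])*ry(q[1]);B=A*ry(q[2]);W=B*rz(q[3])*ry(q[4]);T=W*rz(q[5]+c)
    x=np.array([0,0,h])+rz(q[0]).apply([s,d,0])+A.apply([0,ey,L1])+B.apply([ex,0,L2])
    return x+T.apply([0,0,L3]),T,x
def res(p):
    o=[]
    for q,x,r in D:
        a,T,_=fk(q,p);o+=list(a-np.array(x))+list(.2*(T.inv()*R.from_rotvec(r)).as_rotvec())
    return np.array(o)
f=least_squares(res,[.3,0,.4,0,0,.35,.2,0,np.pi/2]);P=f.x
def ik(x,T,q0):
    g=lambda q:np.r_[fk(q,P)[0]-x,.2*(T.inv()*fk(q,P)[1]).as_rotvec()]
    r=least_squares(g,np.clip(q0,LO+.01,HI-.01),bounds=(LO,HI));return r.x,np.abs(r.fun).max()
if __name__=="__main__":
    np.set_printoptions(precision=4,suppress=True)
    print(P,np.abs(f.fun).max())
    from bench import env
    s=env.state();T=R.from_rotvec(s['ee_rot'])
    tz=T.apply([0,0,1])
    pts=dict(hi=[.45,.2,.62],hi0=[.5,0,.62],r1=[.5,-.2,.6],r2=[.5,-.3,.5],r3=[.48,-.3,.35],spice_ab=[.477,-.187,.25],spice=[.477,-.187,.052],ctr=[.5,.0,.3],mill_ab=[.507,.207,.25],mill=[.507,.207,.085],up_out=[.55,.11,.3],up_in=[.69,.125,.27],lo_out=[.52,-.04,.07],lo_in=[.68,-.03,.065])
    for q40 in(0,3.0):
        for k,x in pts.items():
            best=min((ik(np.array(x),T,[np.arctan2(x[1],x[0]-.2)*.8,a,b,q40,.6,0 if q40 else 1.5]) for a in(0,.6)for b in(1,1.8)),key=lambda v:v[1])
            print(q40,k,best[0],"err %.4f"%best[1])
E
python3 kin.py
```

```text
[ 0.2013  0.      0.4389  0.039  -0.5469  0.3975  0.2478  0.6632  1.5707] 0.00013183491557869738
0 hi [ 0.2664 -0.3417  1.6697 -0.3682  0.4873  1.9409] err 0.0000
0 hi0 [-0.5507 -0.3781  1.692   0.9683  0.7923  0.6219] err 0.0000
0 r1 [-1.0577 -0.1788  1.6034  1.2795  1.1988  0.2514] err 0.0000
0 r2 [-1.1795  0.0163  1.678   1.3859  1.2545 -0.0572] err 0.0000
0 r3 [-1.2273  0.1373  1.9603  1.5062  1.2495 -0.485 ] err 0.0000
0 spice_ab [-1.1039  0.1626  2.2914  1.7251  1.17   -0.8697] err 0.0000
0 spice [-1.1039  0.8127  2.295   1.9377  1.3452 -1.534 ] err 0.0000
0 ctr [-0.5507 -0.1081  2.3762  2.0957  0.7448 -0.8203] err 0.0000
0 mill_ab [ 0.1753  0.0048  2.1039 -1.23    0.02    2.8392] err 0.0664
0 mill [ 0.1814  0.3037  2.0724 -1.23    0.02    2.8564] err 0.1198
0 up_out [-0.0946  0.0492  2.2262  2.7648  0.5183 -1.2754] err 0.0000
0 up_in [-0.0308  0.3874  1.8808  2.8853  0.4963 -1.3662] err 0.0000
0 lo_out [-0.6396  0.7589  2.3878  2.4097  1.3613 -1.5699] err 0.0000
0 lo_in [-0.3853  0.8151  1.9577  2.5911  1.0353 -1.3722] err 0.0000
3.0 hi [ 0.2664 -0.3417  1.6697 -0.3682  0.4873
[... 236 characters left out ...]
.2273  0.1373  1.9603  1.5062  1.2495 -0.485 ] err 0.0000
3.0 spice_ab [-1.1039  0.1626  2.2914  1.7251  1.17   -0.8697] err 0.0000
3.0 spice [-1.1039  0.8127  2.295   1.9377  1.3452 -1.534 ] err 0.0000
3.0 ctr [-0.5507 -0.1081  2.3762  2.0957  0.7448 -0.8203] err 0.0000
3.0 mill_ab [ 0.2392  0.1787  2.2699  3.3713  0.6752 -1.7157] err 0.0000
3.0 mill [ 0.2392  0.7019  2.2954  3.294   1.2148 -1.5887] err 0.0000
3.0 up_out [-0.0946  0.0492  2.2262  2.7648  0.5183 -1.2754] err 0.0000
3.0 up_in [-0.0308  0.3874  1.8808  2.8853  0.4963 -1.3662] err 0.0000
3.0 lo_out [-0.6396  0.7589  2.3878  2.4097  1.3613 -1.5699] err 0.0000
3.0 lo_in [-0.3853  0.8151  1.9577  2.5911  1.0353 -1.3722] err 0.0000
```

The model fits to 0.13 mm, and the targets are reachable with q4 near 180°. Path: up, over the centre, down in front of the rack, then to the mill.

Request:
jog_arm:
  deltas:
    - {"dx": 9,"dy": 41,"dz": -18,"yaw": 0,"grip": 0}
    - {"dx": 18,"dy": 82,"dz": -36,"yaw": 0,"grip": 0}
    - {"dx": 27,"dy": 123,"dz": -54,"yaw": 0,"grip": 0}
    - {"dx": 36,"dy": 164,"dz": -72,"yaw": 0,"grip": 0}
    - {"dx": 45,"dy": 205,"dz": -90,"yaw": 0,"grip": 0}
    - {"dx": 54,"dy": 246,"dz": -108,"yaw": 0,"grip": 0}
    - {"dx": 64,"dy": 286,"dz": -125,"yaw": 0,"grip": 0}
    - {"dx": 64,"dy": 286,"dz": -125,"yaw": 0,"grip": 0}

```text
clock: 14.05
eef_pos: [0.4483, 0.1976, 0.6225]
ee_rot: [-2.391, -0.104, -1.939]
force: [-0.1, -0.4, 0.3]
grip_width: 1.003
```

Request:
jog_arm:
  deltas:
    - {"dx": 1,"dy": 25,"dz": 4,"yaw": 0,"grip": 0}
    - {"dx": 2,"dy": 50,"dz": 8,"yaw": 0,"grip": 0}
    - {"dx": 3,"dy": 75,"dz": 11,"yaw": 0,"grip": 0}
    - {"dx": 4,"dy": 100,"dz": 15,"yaw": 0,"grip": 0}
    - {"dx": 5,"dy": 125,"dz": 19,"yaw": 0,"grip": 0}
    - {"dx": 6,"dy": 150,"dz": 22,"yaw": 0,"grip": 0}
    - {"dx": 7,"dy": 175,"dz": 26,"yaw": 0,"grip": 0}
    - {"dx": 8,"dy": 204,"dz": 30,"yaw": 0,"grip": 0}
    - {"dx": 8,"dy": 204,"dz": 30,"yaw": 0,"grip": 0}

```text
clock: 14.95
eef_pos: [0.4985, -0.006, 0.6225]
ee_rot: [-2.394, -0.098, -1.939]
force: [0.4, 0.2, 0.6]
grip_width: 1.002
```

```bash
python3 st.py .5 0 .3
```

```text
14.95 [-0.5721 -0.3814  1.6904  0.9817  0.805   0.6135] [ 0.4985 -0.006   0.6225] 2.1139995764850226
[[ 0.207  0.086  0.975]
 [ 0.012 -0.996  0.085]
 [ 0.978 -0.006 -0.207]]
heading 5.0 pitch -12.0 roll -0.3
tool mm [-315.0432   -3.9546   68.8816]
```

Request:
jog_arm:
  deltas:
    - {"dx": -35,"dy": 0,"dz": 8,"yaw": 0,"grip": 0}
    - {"dx": -70,"dy": -1,"dz": 15,"yaw": 0,"grip": 0}
    - {"dx": -105,"dy": -1,"dz": 23,"yaw": 0,"grip": 0}
    - {"dx": -140,"dy": -2,"dz": 31,"yaw": 0,"grip": 0}
    - {"dx": -175,"dy": -2,"dz": 38,"yaw": 0,"grip": 0}
    - {"dx": -210,"dy": -3,"dz": 46,"yaw": 0,"grip": 0}
    - {"dx": -245,"dy": -3,"dz": 54,"yaw": 0,"grip": 0}
    - {"dx": -280,"dy": -4,"dz": 61,"yaw": 0,"grip": 0}
    - {"dx": -315,"dy": -4,"dz": 69,"yaw": 0,"grip": 0}
    - {"dx": -315,"dy": -4,"dz": 69,"yaw": 0,"grip": 0}

```text
clock: 15.95
eef_pos: [0.4992, 0.0015, 0.2959]
ee_rot: [-2.399, -0.096, -1.927]
force: [-0.4, -0.7, -0.1]
grip_width: 1.0
```

```bash
python3 st.py .45 .12 .26; python3 - <<'E'
from bench import env,eyes
import cv2,json
s=env.state();json.dump({k:list(map(float,s[k])) for k in('eef_pos','ee_rot')},open('w1.json','w'))
im=eyes.camera("wrist");cv2.imwrite("pics/w1.png",cv2.resize(im[:,:,::-1],None,fx=1.5,fy=1.5,interpolation=2))
E
```

```text
15.95 [-0.544  -0.102   2.3827  2.1144  0.7421 -0.8336] [0.4992 0.0015 0.2959] 3.0228047147439723
[[ 0.215  0.088  0.973]
 [ 0.009 -0.996  0.088]
 [ 0.976 -0.01  -0.215]]
heading 5.2 pitch -12.4 roll -0.6
tool mm [ -44.5536 -121.9902  -29.7794]
```

View pics/w1.png

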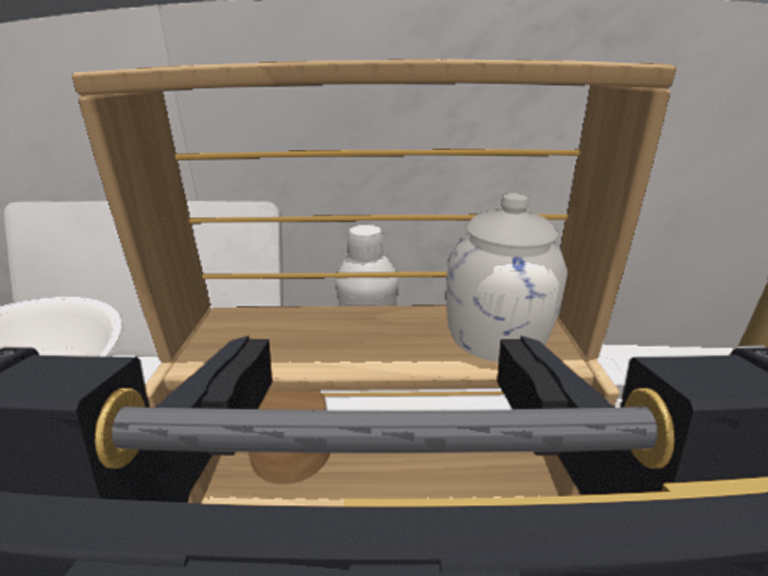

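The wrist view looks straight into the rack: upper board front edge from (172,364) to (590,362), top board front corners (75,74) and (674,66), blue jar foot around (500,354). The left half of the upper tier is free.

```bash
python3 - <<'E'
from geo import *
import json
st=json.load(open('w1.json'))
w=lambda x,y,z:plane("wrist",(x/1.5,y/1.5),z,st)
o,_=ray("wrist",(256,192),st);print("cam",o)
for n,a in dict(topL=(75,74,.402),topR=(674,66,.402),upL=(172,364,.173),upR=(590,362,.173),jar=(500,356,.173),jarL=(446,300,.225),loL=(200,503,.014),loR=(578,497,.014)).items(): print(n,w(*a))
# width-based depth: left/right edges at known 384 width on the vertical plane
for l,r,wd in(((75,74),(674,66),.384),((80,92),(668,92),.384)):
    a=ray("wrist",(l[0]/1.5,l[1]/1.5),st);b=ray("wrist",(r[0]/1.5,r[1]/1.5),st)
    psi=np.radians(4.6);n=np.array([np.cos(psi),np.sin(psi),0])
    va=a[1]/(a[1]@n);vb=b[1]/(b[1]@n);t=wd/np.linalg.norm(va-vb);print("L",a[0]+t*va,"R",b[0]+t*vb)
E
```

```text
cam [ 0.372  -0.0118  0.3962]
topL [0.7119 0.2706 0.402 ]
topR [ 0.7244 -0.1977  0.402 ]
upL [0.6348 0.198  0.173 ]
upR [ 0.6647 -0.1622  0.173 ]
jar [ 0.6684 -0.0856  0.173 ]
jarL [ 0.6727 -0.0356  0.225 ]
loL [0.6099 0.1997 0.014 ]
loR [ 0.6471 -0.1826  0.014 ]
L [0.6418 0.2124 0.4008] R [ 0.6726 -0.1704  0.4011]
L [0.6418 0.2123 0.3898] R [ 0.6726 -0.1705  0.3856]
```

Rack centre refined to about (0.69, 0.02), heading 4.7° (upper board edge length 361 mm against 360 true). Going over the mill.

Request:
jog_arm:
  deltas:
    - {"dx": -4,"dy": -34,"dz": 5,"yaw": 0,"grip": 0}
    - {"dx": -8,"dy": -68,"dz": 9,"yaw": 0,"grip": 0}
    - {"dx": -12,"dy": -102,"dz": 14,"yaw": 0,"grip": 0}
    - {"dx": -15,"dy": -136,"dz": 18,"yaw": 0,"grip": 0}
    - {"dx": -19,"dy": -170,"dz": 23,"yaw": 0,"grip": 0}
    - {"dx": -23,"dy": -203,"dz": 27,"yaw": 0,"grip": 0}
    - {"dx": -23,"dy": -203,"dz": 27,"yaw": 0,"grip": 0}
    - {"dx": -23,"dy": -203,"dz": 27,"yaw": 0,"grip": 0}

```text
clock: 16.8
eef_pos: [0.5036, 0.2077, 0.275]
ee_rot: [-2.387, -0.1, -1.933]
force: [-0.2, -0.1, 0.0]
grip_width: 1.001
```

```bash
python3 st.py .503 .2065 .088; python3 - <<'E'
from geo import *
im=eyes.camera("side");cv2.imwrite("pics/s2.png",im[:,:,::-1]);im2=eyes.camera("scene");cv2.imwrite("pics/sc2.png",im2[:,:,::-1])
c=np.hstack([cv2.resize(im[130:270,150:300,::-1],None,fx=2.66,fy=2.66,interpolation=2)[:372],cv2.resize(im2[170:310,170:320,::-1],None,fx=2.66,fy=2.66,interpolation=2)[:372]])
cv2.imwrite("pics/m2.png",c);print(c.shape)
E
```

```text
16.8 [ 0.2418  0.1105  2.2557  3.3965  0.5998 -1.74  ] [0.5036 0.2077 0.275 ] 2.966007545026497
[[ 0.207  0.093  0.974]
 [ 0.008 -0.996  0.094]
 [ 0.978 -0.012 -0.207]]
heading 5.5 pitch -12.0 roll -0.7
tool mm [-183.0454    3.3303   38.0251]
(372, 798, 3)
```

View pics/m2.png

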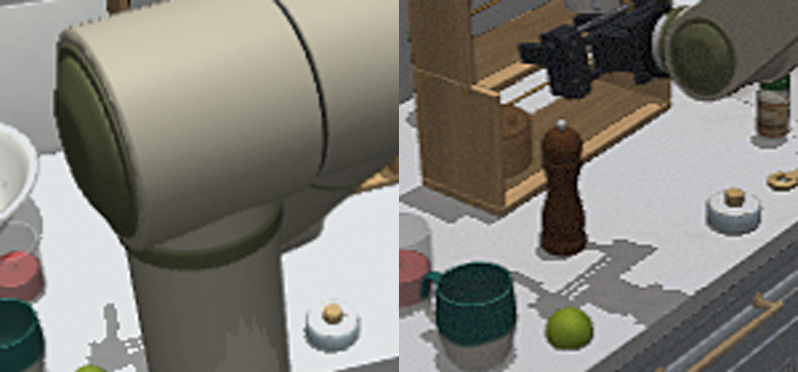

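The scene picture shows the open gripper straight above the mill (mill at (563,190), knob at (560,125)). The timer, mug and lime are untouched, and the spice jar is visible at (772,105). Descending, then gripping.

Request:
jog_arm:
  deltas:
    - {"dx": -31,"dy": 0,"dz": 6,"yaw": 0,"grip": 0}
    - {"dx": -62,"dy": 1,"dz": 13,"yaw": 0,"grip": 0}
    - {"dx": -93,"dy": 2,"dz": 19,"yaw": 0,"grip": 0}
    - {"dx": -123,"dy": 2,"dz": 26,"yaw": 0,"grip": 0}
    - {"dx": -153,"dy": 3,"dz": 32,"yaw": 0,"grip": 0}
    - {"dx": -173,"dy": 3,"dz": 36,"yaw": 0,"grip": 0}
    - {"dx": -183,"dy": 3,"dz": 38,"yaw": 0,"grip": 0}
    - {"dx": -183,"dy": 3,"dz": 38,"yaw": 0,"grip": 0}

```text
clock: 17.7
eef_pos: [0.5037, 0.2032, 0.0868]
ee_rot: [-2.392, -0.093, -1.932]
force: [0.9, -0.5, 0.2]
grip_width: 0.998
```

Request:
jog_arm:
  deltas:
    - {"dx": 0,"dy": 0,"dz": 0,"yaw": 0,"grip": 0.2}
    - {"dx": 0,"dy": 0,"dz": 0,"yaw": 0,"grip": 0.3}
    - {"dx": 0,"dy": 0,"dz": 0,"yaw": 0,"grip": 0.4}
    - {"dx": 0,"dy": 0,"dz": 0,"yaw": 0,"grip": 0.6}
    - {"dx": 0,"dy": 0,"dz": 0,"yaw": 0,"grip": 0.8}
    - {"dx": 0,"dy": 0,"dz": 0,"yaw": 0,"grip": 1}
    - {"dx": 0,"dy": 0,"dz": 0,"yaw": 0,"grip": 1}
  grip_force: 20

```text
clock: 18.4
eef_pos: [0.5039, 0.2032, 0.0872]
ee_rot: [-2.39, -0.092, -1.934]
force: [0.3, -1.2, 3.4]
grip_width: 0.57
```

```bash
python3 st.py .503 .2065 .088
```

```text
18.4 [ 0.2313  0.6967  2.3086  3.288   1.2261 -1.5776] [0.5039 0.2032 0.0872] 4.231458978401141
[[ 0.209  0.088  0.974]
 [ 0.005 -0.996  0.088]
 [ 0.978 -0.013 -0.208]]
heading 5.2 pitch -12.0 roll -0.8
tool mm [ 0.6283 -3.3521 -0.7294]
```

Gripped: width 0.57 ≈ 50 mm, as the mill should be. Lift, then slide across in front of the upper tier.

Request:
jog_arm:
  deltas:
    - {"dx": 10,"dy": 0,"dz": -2,"yaw": 0,"grip": 1}
    - {"dx": 35,"dy": 0,"dz": -7,"yaw": 0,"grip": 1}
    - {"dx": 65,"dy": -1,"dz": -14,"yaw": 0,"grip": 1}
    - {"dx": 95,"dy": -1,"dz": -20,"yaw": 0,"grip": 1}
    - {"dx": 125,"dy": -2,"dz": -27,"yaw": 0,"grip": 1}
    - {"dx": 155,"dy": -2,"dz": -33,"yaw": 0,"grip": 1}
    - {"dx": 180,"dy": -2,"dz": -38,"yaw": 0,"grip": 1}
    - {"dx": 189,"dy": -2,"dz": -40,"yaw": 0,"grip": 1}
    - {"dx": 189,"dy": -2,"dz": -40,"yaw": 0,"grip": 1}

```text
clock: 19.3
eef_pos: [0.5039, 0.2028, 0.2814]
ee_rot: [-2.389, -0.092, -1.935]
force: [-0.0, -0.2, -3.0]
grip_width: 0.569
```

Request:
jog_arm:
  deltas:
    - {"dx": 0,"dy": 15,"dz": 1,"yaw": 0,"grip": 1}
    - {"dx": 1,"dy": 35,"dz": 2,"yaw": 0,"grip": 1}
    - {"dx": 2,"dy": 60,"dz": 3,"yaw": 0,"grip": 1}
    - {"dx": 2,"dy": 85,"dz": 4,"yaw": 0,"grip": 1}
    - {"dx": 3,"dy": 105,"dz": 5,"yaw": 0,"grip": 1}
    - {"dx": 3,"dy": 112,"dz": 6,"yaw": 0,"grip": 1}
    - {"dx": 3,"dy": 112,"dz": 6,"yaw": 0,"grip": 1}

```text
clock: 20.0
eef_pos: [0.5201, 0.0908, 0.2799]
ee_rot: [-2.392, -0.09, -1.932]
force: [-0.1, 0.3, -1.6]
grip_width: 0.57
```

```bash
python3 st.py .714 .089 .275; python3 - <<'E'
from geo import *
st={k:v.copy() if hasattr(v,'copy') else v for k,v in env.state().items()}
im=eyes.camera("wrist");cv2.imwrite("pics/w3.png",cv2.resize(im[:,:,::-1],None,fx=1.5,fy=1.5,interpolation=2))
import json;json.dump({k:list(map(float,st[k])) for k in('eef_pos','ee_rot')},open('w3.json','w'))
E
```

```text
20.0 [-0.1737  0.0192  2.3349  2.6846  0.6143 -1.2307] [0.5201 0.0908 0.2799] 2.9683771935635366
[[ 0.211  0.086  0.974]
 [ 0.004 -0.996  0.087]
 [ 0.978 -0.014 -0.21 ]]
heading 5.1 pitch -12.1 roll -0.8
tool mm [ 35.9829  18.6271 189.7006]
```

View pics/w3.png

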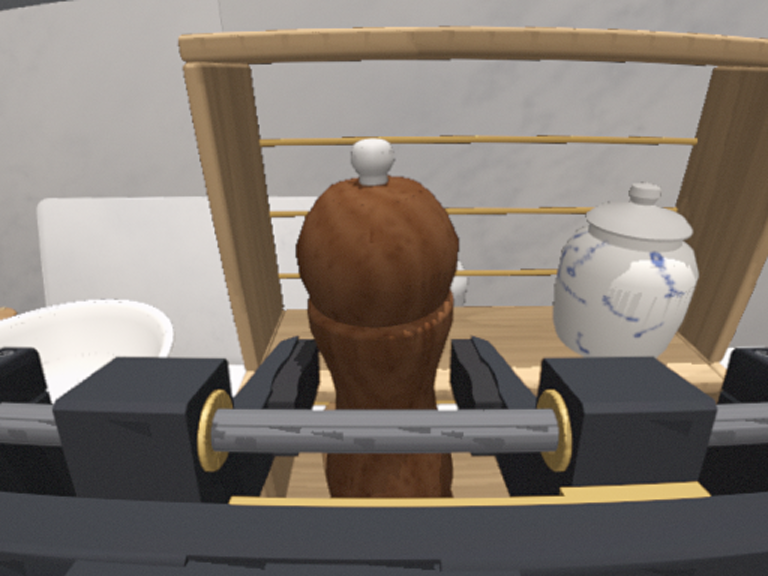

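The mill is held upright in the jaws (knob at (373,160)) and clear of the blue jar at (625,270). The left half behind it is empty.

```bash
python3 - <<'E'
from geo import *
import json
st=json.load(open('w3.json'))
w=lambda x,y,z:plane("wrist",(x/1.5,y/1.5),z,st)
o=ray("wrist",(256,192),st)[0];print(o)
print("inner L front",w(252,367,.173),"R",w(722,362,.173), "inner L back",w(283,309,.173), "R back",w(672,305,.173))
print("jar foot",w(625,358,.173))
for a in((75,332),(400,263)):print("side up edge",plane("side",S(*a),.173))
for a in((118,468),(362,408)):print("side low bottom edge",plane("side",S(*a),0.0))
for a in((110,340),(345,232)):print("scene up edge",plane("scene",C(*a),.173))
# knob direction vs vertical plane
print("mill knob at tool-depth", [o+ray("wrist",(x/1.5,y/1.5),st)[1]*((0.1355)/ (ray("wrist",(x/1.5,y/1.5),st)[1]@R.from_rotvec(st['ee_rot']).as_matrix()[:,2])) for x,y in((373,160),(378,260),(388,370),(390,480))])
E
```

```text
[0.3924 0.0772 0.3795]
inner L front [0.6412 0.2066 0.173 ] R [ 0.6695 -0.1718  0.173 ] inner L back [0.7313 0.2087 0.173 ] R back [ 0.7621 -0.1776  0.173 ]
jar foot [ 0.6716 -0.0926  0.173 ]
side up edge [0.6212 0.1968 0.173 ]
side up edge [ 0.6459 -0.1608  0.173 ]
side low bottom edge [0.6014 0.1694 0.    ]
side low bottom edge [ 0.6224 -0.117   0.    ]
scene up edge [0.6341 0.2053 0.173 ]
scene up edge [ 0.64  -0.166  0.173]
mill knob at tool-depth [array([0.5248, 0.0924, 0.3546]), array([0.5181, 0.0908, 0.3232]), array([0.5099, 0.0872, 0.2836]), array([0.4998, 0.086 , 0.2362])]
```

Cross-checks put the rack centre at (0.688, 0.021), give or take 6 mm. Moving in, 15 mm above the board.

Request:
jog_arm:
  deltas:
    - {"dx": 4,"dy": 2,"dz": 20,"yaw": 0,"grip": 1}
    - {"dx": 9,"dy": 4,"dz": 45,"yaw": 0,"grip": 1}
    - {"dx": 14,"dy": 7,"dz": 70,"yaw": 0,"grip": 1}
    - {"dx": 19,"dy": 9,"dz": 95,"yaw": 0,"grip": 1}
    - {"dx": 23,"dy": 12,"dz": 120,"yaw": 0,"grip": 1}
    - {"dx": 28,"dy": 14,"dz": 145,"yaw": 0,"grip": 1}
    - {"dx": 33,"dy": 16,"dz": 168,"yaw": 0,"grip": 1}
    - {"dx": 37,"dy": 18,"dz": 185,"yaw": 0,"grip": 1}
    - {"dx": 38,"dy": 19,"dz": 192,"yaw": 0,"grip": 1}
    - {"dx": 38,"dy": 19,"dz": 192,"yaw": 0,"grip": 1}

```text
clock: 21.05
eef_pos: [0.7165, 0.0906, 0.2755]
ee_rot: [-2.393, -0.092, -1.929]
force: [-1.1, -0.3, -2.1]
grip_width: 0.567
```

```bash
python3 st.py .717 .089 .262; python3 - <<'E'
from geo import *
im=eyes.camera("scene");im2=eyes.camera("side")
c=np.hstack([cv2.resize(im[98:248,165:315,::-1],(398,398),interpolation=2),cv2.resize(im2[80:230,180:330,::-1],(398,398),interpolation=2)])
cv2.imwrite("pics/m4.png",c)
E
```

```text
21.05 [-0.1016  0.4137  1.8196  2.7246  0.4816 -1.2232] [0.7165 0.0906 0.2755] 2.7149385599367464
[[ 0.212  0.088  0.973]
 [ 0.005 -0.996  0.089]
 [ 0.977 -0.014 -0.211]]
heading 5.2 pitch -12.2 roll -0.8
tool mm [-13.1082   1.7933   3.188 ]
```

View pics/m4.png

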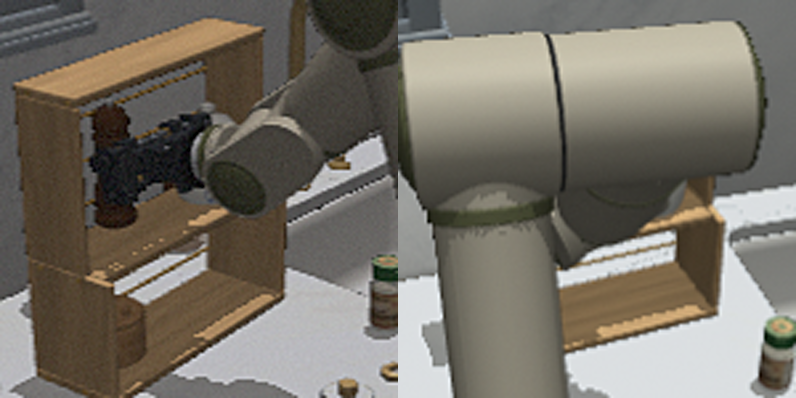

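The scene shows the mill upright inside the upper left tier, with its foot at (117,220) in the crop. The spice jar and salt box are undisturbed. Lowering gently.

Request:
jog_arm:
  deltas:
    - {"dx": -5,"dy": 0,"dz": 1,"yaw": 0,"grip": 1}
    - {"dx": -9,"dy": 0,"dz": 2,"yaw": 0,"grip": 1}
    - {"dx": -12,"dy": 0,"dz": 3,"yaw": 0,"grip": 1}
    - {"dx": -12,"dy": 0,"dz": 3,"yaw": 0,"grip": 1}

```text
clock: 21.55
eef_pos: [0.716, 0.0905, 0.2628]
ee_rot: [-2.394, -0.091, -1.928]
force: [-0.1, -0.3, -2.0]
grip_width: 0.572
```

Request:
jog_arm:
  deltas:
    - {"dx": -1,"dy": 0,"dz": 0,"yaw": 0,"grip": 1}
    - {"dx": -2,"dy": 0,"dz": 0,"yaw": 0,"grip": 1}

```text
clock: 21.75
eef_pos: [0.7156, 0.0905, 0.2609]
ee_rot: [-2.393, -0.091, -1.929]
force: [1.0, -0.5, -2.8]
grip_width: 0.568
```

```bash
python3 - <<'E'
from geo import *
px=(165+117/2.653,98+221/2.653)
for z in(.173,.188): print(plane("scene",px,z))
s=env.state();print(s['eef_pos'],s['force'],s['wrist_torque'])
E
```

```text
[0.7237 0.0696 0.173 ]
[0.6983 0.0934 0.188 ]
[0.7156 0.0905 0.2609] [ 1.0043 -0.478  -2.7675] [-0.0666  0.6702  0.0227]
```

Request:
jog_arm:
  deltas:
    - {"dx": -1,"dy": 0,"dz": 0,"yaw": 0,"grip": 1}
    - {"dx": -2,"dy": 0,"dz": 0,"yaw": 0,"grip": 1}

```text
clock: 21.95
eef_pos: [0.7155, 0.0904, 0.2602]
ee_rot: [-2.39, -0.091, -1.932]
force: [-0.3, -0.9, 3.4]
grip_width: 0.564
```

Request:
jog_arm:
  deltas:
    - {"dx": -1,"dy": 0,"dz": 0,"yaw": 0,"grip": 1}
    - {"dx": -1,"dy": 0,"dz": 0,"yaw": 0,"grip": 1}

```text
clock: 22.15
eef_pos: [0.7155, 0.0904, 0.2602]
ee_rot: [-2.388, -0.091, -1.935]
force: [-0.6, -1.9, 3.8]
grip_width: 0.568
```

Contact felt at the expected height (board at 173 mm). Release and back out.

Request:
jog_arm:
  deltas:
    - {"dx": 0,"dy": 0,"dz": 0,"yaw": 0,"grip": 0.4}
    - {"dx": 0,"dy": 0,"dz": 0,"yaw": 0,"grip": 0.35}
    - {"dx": 0,"dy": 0,"dz": 0,"yaw": 0,"grip": 0.2}
    - {"dx": 0,"dy": 0,"dz": 0,"yaw": 0,"grip": 0}
    - {"dx": 0,"dy": 0,"dz": 0,"yaw": 0,"grip": 0}
    - {"dx": 0,"dy": 0,"dz": 0,"yaw": 0,"grip": 0}

```text
clock: 22.75
eef_pos: [0.7155, 0.0905, 0.2601]
ee_rot: [-2.388, -0.091, -1.934]
force: [-0.5, 0.1, -0.4]
grip_width: 0.985
```

Request:
jog_arm:
  deltas:
    - {"dx": 0,"dy": 0,"dz": -10,"yaw": 0,"grip": 0}
    - {"dx": 0,"dy": 0,"dz": -25,"yaw": 0,"grip": 0}
    - {"dx": 0,"dy": 0,"dz": -45,"yaw": 0,"grip": 0}
    - {"dx": 0,"dy": 0,"dz": -70,"yaw": 0,"grip": 0}
    - {"dx": 0,"dy": 0,"dz": -95,"yaw": 0,"grip": 0}
    - {"dx": 0,"dy": 0,"dz": -120,"yaw": 0,"grip": 0}
    - {"dx": 0,"dy": 0,"dz": -145,"yaw": 0,"grip": 0}
    - {"dx": 0,"dy": 0,"dz": -170,"yaw": 0,"grip": 0}
    - {"dx": 0,"dy": 0,"dz": -190,"yaw": 0,"grip": 0}
    - {"dx": 0,"dy": 0,"dz": -190,"yaw": 0,"grip": 0}

```text
clock: 23.75
eef_pos: [0.5286, 0.0736, 0.2999]
ee_rot: [-2.388, -0.091, -1.936]
force: [-0.9, 0.2, 0.0]
grip_width: 0.999
```

```bash
python3 st.py .47 -.185 .25; python3 - <<'E'
from geo import *
im=eyes.camera("wrist");im2=eyes.camera("scene")
cv2.imwrite("pics/sc5.png",im2[:,:,::-1])
c=np.hstack([cv2.resize(im[:300,:,::-1],(512,300)),cv2.resize(im2[98:248,170:314,::-1],(288,300),interpolation=2)])
cv2.imwrite("pics/m5.png",c)
E
```

```text
23.75 [-0.2322 -0.0185  2.3007  2.5373  0.5783 -1.101 ] [0.5286 0.0736 0.2999] 2.860516888719374
[[ 0.207  0.088  0.975]
 [ 0.004 -0.996  0.089]
 [ 0.978 -0.014 -0.206]]
heading 5.2 pitch -11.9 roll -0.8
tool mm [-62.107  253.1379 -69.7727]
```

View pics/m5.png

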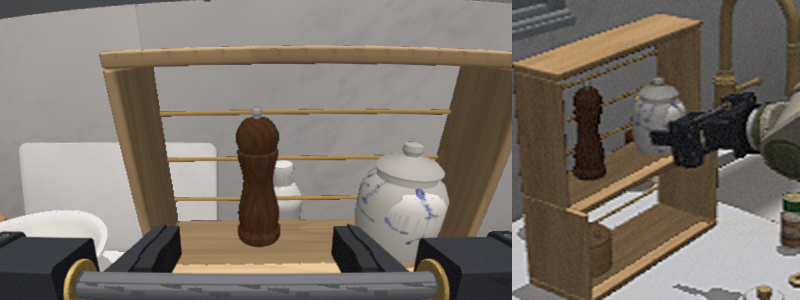

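The mill stands upright on the upper board beside the blue jar (wrist foot at (258,246), board edge at row ~265). Checking its depth and measuring the spice jar.

```bash
python3 - <<'E'
from geo import *
st=env.state()
for n,p in dict(foot=(258,246),edge=(258,266),backboard=(258,220)).items(): print(n,plane("wrist",p,.173,st))
im=cv2.imread("pics/sc5.png")
for name,img in(("scene",im),("side",cv2.imread("pics/side0.png"))):
    hsv=cv2.cvtColor(img,cv2.COLOR_BGR2HSV)
    m=cv2.inRange(hsv,(45,70,30),(90,255,255))
    x0,x1,y0,y1=(295,335,185,235) if name=="scene" else (305,345,190,235)
    ys,xs=np.nonzero(m[y0:y1,x0:x1]);xs=xs+x0;ys=ys+y0
    print(name,len(xs),xs.min(),xs.max(),ys.min(),ys.max())
    c=((xs.min()+xs.max())/2,(ys.min()+ys.max())/2)
    print(" cap mid",c,plane(name,c,.094))
print(plane("scene",(311.4,200.1),.106),plane("side",S(490,412),.106),plane("side",(324,204.4),.106))
E
```

```text
foot [0.6831 0.0845 0.173 ]
edge [0.6463 0.0815 0.173 ]
backboard [0.7435 0.0894 0.173 ]
scene 52 306 316 194 203
 cap mid (np.float64(311.0), np.float64(198.5)) [ 0.4612 -0.1892  0.094 ]
side 48 318 329 201 210
 cap mid (np.float64(323.5), np.float64(205.5)) [ 0.4595 -0.1853  0.094 ]
[ 0.4383 -0.158   0.106 ] [ 0.4592 -0.1895  0.106 ] [ 0.4517 -0.1823  0.106 ]
```

The mill's front foot lies 37 mm behind the board edge (20 needed to be under the top board). The spice jar is at (0.460, −0.187), and both views agree. Moving above it.

Request:
jog_arm:
  deltas:
    - {"dx": -13,"dy": 36,"dz": -9,"yaw": 0,"grip": 0}
    - {"dx": -26,"dy": 73,"dz": -17,"yaw": 0,"grip": 0}
    - {"dx": -39,"dy": 109,"dz": -25,"yaw": 0,"grip": 0}
    - {"dx": -52,"dy": 145,"dz": -33,"yaw": 0,"grip": 0}
    - {"dx": -65,"dy": 182,"dz": -42,"yaw": 0,"grip": 0}
    - {"dx": -78,"dy": 218,"dz": -50,"yaw": 0,"grip": 0}
    - {"dx": -90,"dy": 254,"dz": -58,"yaw": 0,"grip": 0}
    - {"dx": -90,"dy": 254,"dz": -58,"yaw": 0,"grip": 0}
    - {"dx": -90,"dy": 254,"dz": -58,"yaw": 0,"grip": 0}

```text
clock: 24.75
eef_pos: [0.4778, -0.1858, 0.2197]
ee_rot: [-2.388, -0.089, -1.936]
force: [0.1, 0.3, -0.7]
grip_width: 0.998
```

```bash
python3 st.py .476 -.185 .058; python3 - <<'E'
from geo import *
im=eyes.camera("scene");im2=eyes.camera("side")
c=np.hstack([cv2.resize(im[130:280,240:390,::-1],(398,398),interpolation=2),cv2.resize(im2[130:280,260:410,::-1],(398,398),interpolation=2)])
cv2.imwrite("pics/m6.png",c)
E
```

```text
24.75 [-1.0996  0.2533  2.3167  1.7821  1.1915 -0.9842] [ 0.4778 -0.1858  0.2197] 3.761490338614434
[[ 0.207  0.087  0.975]
 [ 0.003 -0.996  0.088]
 [ 0.978 -0.015 -0.206]]
heading 5.1 pitch -11.9 roll -0.9
tool mm [-158.5974    1.4919   31.5913]
```

View pics/m6.png

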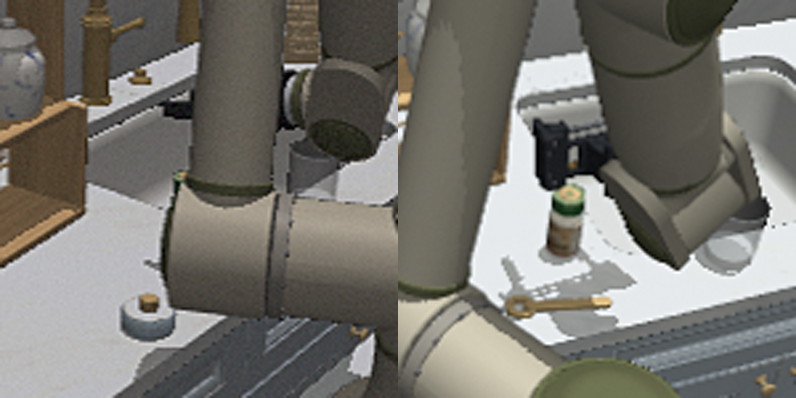

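The side view shows the open gripper above the spice jar (jar at (567,215), gripper at (555,155)). The tumbler is about 20 cm from the wrist. Descend and grip.

Request:
jog_arm:
  deltas:
    - {"dx": -25,"dy": 0,"dz": 5,"yaw": 0,"grip": 0}
    - {"dx": -50,"dy": 1,"dz": 10,"yaw": 0,"grip": 0}
    - {"dx": -75,"dy": 1,"dz": 15,"yaw": 0,"grip": 0}
    - {"dx": -100,"dy": 1,"dz": 20,"yaw": 0,"grip": 0}
    - {"dx": -125,"dy": 1,"dz": 25,"yaw": 0,"grip": 0}
    - {"dx": -145,"dy": 1,"dz": 29,"yaw": 0,"grip": 0}
    - {"dx": -158,"dy": 2,"dz": 32,"yaw": 0,"grip": 0}
    - {"dx": -158,"dy": 2,"dz": 32,"yaw": 0,"grip": 0}

```text
clock: 25.65
eef_pos: [0.4771, -0.1827, 0.0581]
ee_rot: [-2.386, -0.093, -1.933]
force: [0.4, 0.3, 0.7]
grip_width: 0.999
```

Request:
jog_arm:
  deltas:
    - {"dx": 0,"dy": 0,"dz": 0,"yaw": 0,"grip": 0.2}
    - {"dx": 0,"dy": 0,"dz": 0,"yaw": 0,"grip": 0.35}
    - {"dx": 0,"dy": 0,"dz": 0,"yaw": 0,"grip": 0.45}
    - {"dx": 0,"dy": 0,"dz": 0,"yaw": 0,"grip": 0.6}
    - {"dx": 0,"dy": 0,"dz": 0,"yaw": 0,"grip": 0.8}
    - {"dx": 0,"dy": 0,"dz": 0,"yaw": 0,"grip": 1}
    - {"dx": 0,"dy": 0,"dz": 0,"yaw": 0,"grip": 1}
  grip_force: 18

```text
clock: 26.35
eef_pos: [0.4771, -0.1828, 0.0583]
ee_rot: [-2.386, -0.093, -1.934]
force: [0.4, -0.8, 2.0]
grip_width: 0.515
```

```bash
python3 st.py .476 -.185 .083
```

```text
26.35 [-1.0984  0.7966  2.306   1.9412  1.3488 -1.5176] [ 0.4771 -0.1828  0.0583] 4.4514345461984615
[[ 0.207  0.091  0.974]
 [ 0.003 -0.996  0.092]
 [ 0.978 -0.016 -0.206]]
heading 5.4 pitch -11.9 roll -0.9
tool mm [23.927   1.6936 -6.4061]
```

Gripped: width 0.515 ≈ 45 mm, as the jar should be. Lift and move in front of the lower tier's free right half.

Request:
jog_arm:
  deltas:
    - {"dx": 6,"dy": 0,"dz": -1,"yaw": 0,"grip": 1}
    - {"dx": 16,"dy": 0,"dz": -3,"yaw": 0,"grip": 1}
    - {"dx": 28,"dy": 0,"dz": -6,"yaw": 0,"grip": 1}
    - {"dx": 30,"dy": -15,"dz": 1,"yaw": 0,"grip": 1}
    - {"dx": 32,"dy": -40,"dz": 12,"yaw": 0,"grip": 1}
    - {"dx": 34,"dy": -65,"dz": 24,"yaw": 0,"grip": 1}
    - {"dx": 36,"dy": -90,"dz": 36,"yaw": 0,"grip": 1}
    - {"dx": 38,"dy": -115,"dz": 48,"yaw": 0,"grip": 1}
    - {"dx": 39,"dy": -137,"dz": 59,"yaw": 0,"grip": 1}
    - {"dx": 39,"dy": -137,"dz": 59,"yaw": 0,"grip": 1}

```text
clock: 27.35
eef_pos: [0.5302, -0.0376, 0.0864]
ee_rot: [-2.384, -0.098, -1.93]
force: [-0.2, 0.7, -1.5]
grip_width: 0.507
```

```bash
python3 st.py .705 -.039 .085; python3 - <<'E'
from geo import *
print("salt top", plane("side",S(137,357),.094), "right edge",plane("side",S(179,375),.085))
im=eyes.camera("wrist");im2=eyes.camera("scene");im3=eyes.camera("side")
c=np.hstack([cv2.resize(im[:,:,::-1],(480,360)),cv2.resize(im2[150:290,190:310,::-1],(308,360),interpolation=2)])
cv2.imwrite("pics/m7.png",c)
E
```

```text
27.35 [-0.6147  0.6997  2.3719  2.4165  1.3094 -1.5065] [ 0.5302 -0.0376  0.0864] 4.380980760503752
[[ 0.208  0.096  0.973]
 [ 0.004 -0.995  0.097]
 [ 0.978 -0.017 -0.207]]
heading 5.7 pitch -12.0 roll -1.0
tool mm [ 34.9157  18.1721 170.314 ]
salt top [0.6664 0.1286 0.094 ] right edge [0.6341 0.0902 0.085 ]
```

View pics/m7.png

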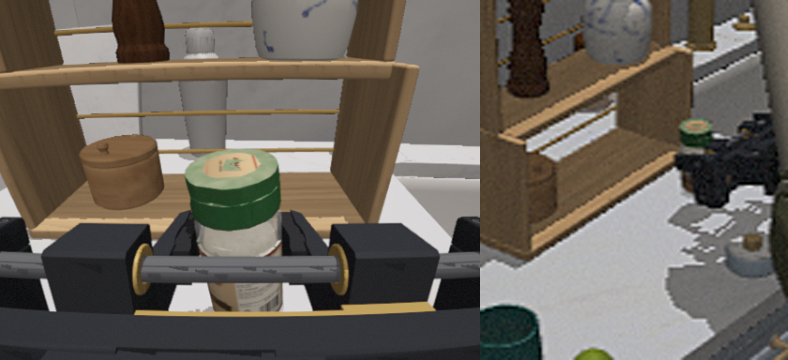

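The jar is held upright (cap at (233,175)). The lower right half ahead is free, with the salt box well left at (122,170). Moving in.

Request:
jog_arm:
  deltas:
    - {"dx": 4,"dy": 2,"dz": 20,"yaw": 0,"grip": 1}
    - {"dx": 9,"dy": 5,"dz": 45,"yaw": 0,"grip": 1}
    - {"dx": 14,"dy": 7,"dz": 70,"yaw": 0,"grip": 1}
    - {"dx": 20,"dy": 10,"dz": 95,"yaw": 0,"grip": 1}
    - {"dx": 25,"dy": 13,"dz": 120,"yaw": 0,"grip": 1}
    - {"dx": 29,"dy": 15,"dz": 140,"yaw": 0,"grip": 1}
    - {"dx": 33,"dy": 17,"dz": 158,"yaw": 0,"grip": 1}
    - {"dx": 35,"dy": 18,"dz": 170,"yaw": 0,"grip": 1}
    - {"dx": 35,"dy": 18,"dz": 170,"yaw": 0,"grip": 1}

```text
clock: 28.4
eef_pos: [0.7052, -0.0452, 0.0856]
ee_rot: [-2.386, -0.091, -1.935]
force: [-0.8, 0.5, -1.0]
grip_width: 0.513
```

Request:
jog_arm:
  deltas:
    - {"dx": -4,"dy": 0,"dz": 1,"yaw": 0,"grip": 1}
    - {"dx": -8,"dy": 0,"dz": 2,"yaw": 0,"grip": 1}
    - {"dx": -10,"dy": 0,"dz": 2,"yaw": 0,"grip": 1}
    - {"dx": -10,"dy": 0,"dz": 2,"yaw": 0,"grip": 1}

```text
clock: 28.8
eef_pos: [0.7047, -0.0452, 0.0747]
ee_rot: [-2.387, -0.091, -1.934]
force: [-0.3, 0.9, -1.8]
grip_width: 0.517
```

```bash
python3 st.py .705 -.039 .072
```

```text
28.8 [-0.3957  0.8152  1.8867  2.558   0.9824 -1.3127] [ 0.7047 -0.0452  0.0747] 3.684303641798537
[[ 0.207  0.088  0.974]
 [ 0.003 -0.996  0.09 ]
 [ 0.978 -0.016 -0.207]]
heading 5.3 pitch -11.9 roll -0.9
tool mm [-2.5849 -6.115   1.46  ]
```

Request:
jog_arm:
  deltas:
    - {"dx": -1,"dy": 0,"dz": 0,"yaw": 0,"grip": 1}
    - {"dx": -2,"dy": 0,"dz": 0,"yaw": 0,"grip": 1}

```text
clock: 29.0
eef_pos: [0.7041, -0.0452, 0.0728]
ee_rot: [-2.387, -0.091, -1.934]
force: [0.2, 0.3, -0.9]
grip_width: 0.514
```

Request:
jog_arm:
  deltas:
    - {"dx": -1,"dy": 0,"dz": 0,"yaw": 0,"grip": 1}
    - {"dx": -2,"dy": 0,"dz": 0,"yaw": 0,"grip": 1}

```text
clock: 29.2
eef_pos: [0.7043, -0.0453, 0.0722]
ee_rot: [-2.384, -0.091, -1.939]
force: [-0.0, -0.4, 7.0]
grip_width: 0.51
```

Contact at the expected height. Release and withdraw level.

Request:
jog_arm:
  deltas:
    - {"dx": 0,"dy": 0,"dz": 0,"yaw": 0,"grip": 0.45}
    - {"dx": 0,"dy": 0,"dz": 0,"yaw": 0,"grip": 0.4}
    - {"dx": 0,"dy": 0,"dz": 0,"yaw": 0,"grip": 0.2}
    - {"dx": 0,"dy": 0,"dz": 0,"yaw": 0,"grip": 0}
    - {"dx": 0,"dy": 0,"dz": 0,"yaw": 0,"grip": 0}
    - {"dx": 0,"dy": 0,"dz": 0,"yaw": 0,"grip": 0}

```text
clock: 29.8
eef_pos: [0.7043, -0.0453, 0.0721]
ee_rot: [-2.384, -0.091, -1.938]
force: [-0.1, -0.2, -0.4]
grip_width: 0.938
```

Request:
jog_arm:
  deltas:
    - {"dx": -1,"dy": 0,"dz": -8,"yaw": 0,"grip": 0}
    - {"dx": -4,"dy": 0,"dz": -20,"yaw": 0,"grip": 0}
    - {"dx": -8,"dy": 0,"dz": -40,"yaw": 0,"grip": 0}
    - {"dx": -12,"dy": 0,"dz": -60,"yaw": 0,"grip": 0}
    - {"dx": -14,"dy": 0,"dz": -85,"yaw": 0,"grip": 0}
    - {"dx": -14,"dy": 0,"dz": -110,"yaw": 0,"grip": 0}
    - {"dx": -10,"dy": 0,"dz": -135,"yaw": 0,"grip": 0}
    - {"dx": 0,"dy": 0,"dz": -160,"yaw": 0,"grip": 0}
    - {"dx": 20,"dy": 0,"dz": -180,"yaw": 0,"grip": 0}
    - {"dx": 40,"dy": 0,"dz": -190,"yaw": 0,"grip": 0}

```text
clock: 30.8
eef_pos: [0.5256, -0.0622, 0.1501]
ee_rot: [-2.385, -0.088, -1.936]
force: [-0.0, -0.0, 0.4]
grip_width: 1.004
```

Request:
jog_arm:
  deltas:
    - {"dx": 35,"dy": 10,"dz": 0,"yaw": 0,"grip": 0}
    - {"dx": 70,"dy": 30,"dz": 0,"yaw": 0,"grip": 0}
    - {"dx": 100,"dy": 60,"dz": 0,"yaw": 0,"grip": 0}
    - {"dx": 100,"dy": 60,"dz": 0,"yaw": 0,"grip": 0}

```text
clock: 31.2
eef_pos: [0.5521, -0.1247, 0.2514]
ee_rot: [-2.384, -0.091, -1.948]
force: [0.1, 0.2, 0.6]
grip_width: 1.005
```

```bash
python3 st.py; python3 - <<'E'
from geo import *
im=eyes.camera("wrist");im2=eyes.camera("scene")
cv2.imwrite("pics/w8.png",im[:,:,::-1])
c=np.hstack([cv2.resize(im[:,:,::-1],(480,360)),cv2.resize(im2[95:295,160:336,::-1],(317,360),interpolation=2)])
cv2.imwrite("pics/m8.png",c)
E
```

```text
31.2 [-0.7858  0.2201  2.2205  2.0101  0.9786 -0.922 ] [ 0.5521 -0.1247  0.2514] 3.4192533803751166
[[ 0.199  0.085  0.976]
 [ 0.007 -0.996  0.085]
 [ 0.98  -0.01  -0.199]]
heading 5.0 pitch -11.5 roll -0.6
```

The viewing limit is reached, so I'll check numerically: cap position from colour masks in the fixed views, and bystanders by comparison with the first pictures. First I'll move the arm away to the right so it hides nothing.

Request:
jog_arm:
  deltas:
    - {"dx": 30,"dy": 35,"dz": -12,"yaw": 0,"grip": 0}
    - {"dx": 60,"dy": 70,"dz": -25,"yaw": 0,"grip": 0}
    - {"dx": 90,"dy": 105,"dz": -38,"yaw": 0,"grip": 0}
    - {"dx": 120,"dy": 140,"dz": -50,"yaw": 0,"grip": 0}
    - {"dx": 150,"dy": 175,"dz": -62,"yaw": 0,"grip": 0}
    - {"dx": 150,"dy": 210,"dz": -62,"yaw": 0,"grip": 0}
    - {"dx": 150,"dy": 240,"dz": -62,"yaw": 0,"grip": 0}
    - {"dx": 150,"dy": 240,"dz": -62,"yaw": 0,"grip": 0}

```text
clock: 32.1
eef_pos: [0.542, -0.3678, 0.3992]
ee_rot: [-2.385, -0.083, -1.934]
force: [0.8, 0.5, -0.3]
grip_width: 1.005
```

```bash
cat > chk.py <<'E'
from geo import *
rc=np.array([.688,.021]);a=np.radians(4.7);X=np.array([np.cos(a),np.sin(a)]);Y=np.array([-X[1],X[0]])
rf=lambda p:np.array([(p[:2]-rc)@X,(p[:2]-rc)@Y])*1000
s=env.state();print(s['clock'],s['eef_pos'],s['joint_positions'])
old={"scene":cv2.imread("pics/scene0.png"),"side":cv2.imread("pics/side0.png")}
for n in("scene","side"):
    im=np.ascontiguousarray(eyes.camera(n)[:,:,::-1]);cv2.imwrite(f"pics/fin_{n}.png",im)
    m=cv2.inRange(cv2.cvtColor(im,cv2.COLOR_BGR2HSV),(40,70,25),(90,255,255));m[:,:180]=0
    k,_,stt,ce=cv2.connectedComponentsWithStats(m)
    for i in range(1,k):
        if stt[i,4]>12:
            p=plane(n,ce[i],.108);print(n,"green",ce[i],stt[i],p,"rack mm",rf(p))
    mb=cv2.inRange(im,(0,0,20),(45,50,110));mb=cv2.inRange(cv2.cvtColor(im,cv2.COLOR_BGR2HSV),(0,110,25),(12,255,130))
    k,_,stt,ce=cv2.connectedComponentsWithStats(mb)
    for i in range(1,k):
        if stt[i,4]>60: 
            b=stt[i];f=(b[0]+b[2]/2,b[1]+b[3]-2);p=plane(n,f,.173);print(n,"brown",b,p,"rack",rf(p))
    d=cv2.absdiff(im,old[n]).max(2)
    for nm,(x,y) in (dict(mug=(198,285),lime=(234,293),timer=(295,248),salt=(212,222),blue=(242,155)) if n=="scene" else dict(mug=(152,258),lime=(183,275),tumbler=(388,215),salt=(224,195),blue=(276,143))).items():
        print(n,nm,"changed px",int((d[y-14:y+14,x-14:x+14]>45).sum()))
E
python3 chk.py
```

```text
32.1 [ 0.542  -0.3678  0.3992] [-1.1528  0.2733  1.6495  1.4798  1.1955 -0.2792]
scene green [362.4186  89.2093] [356  87  13   6  43] [ 1.1833 -1.8253  0.108 ] rack mm [  342.3592 -1880.6766]
scene green [360.3137 114.8824] [353 110  15  11 102] [ 0.8687 -1.2502  0.108 ] rack mm [   75.9109 -1281.7746]
scene green [240.1923 192.1346] [235 189  11   7  52] [ 0.6744 -0.0384  0.108 ] rack mm [-18.4042 -58.0792]
scene green [197.8427 283.9702] [180 269  34  31 604] [0.3668 0.4615 0.108 ] rack mm [-283.9943  465.3421]
scene brown [202 165  14  23  79] [0.6944 0.0985 0.173 ] rack [12.777  76.7122]
scene brown [ 58 262  24  47 240] [0.4488 0.7738 0.173 ] rack [-176.6726  769.8231]
scene brown [   0  316   92   68 2405] [0.2803 0.9225 0.173 ] rack [-332.5081  931.8836]
scene mug changed px 0
scene lime changed px 0
scene timer changed px 102
scene salt changed px 29
scene blue changed px 0
side green [497.8761  56.5664] [484  47  24  22 226] [ 1.6388 -2.1303  0.108 ] rack mm [  771.3227 -2221.9566]
side green [477.6111  50.2963] [469  48  16   7  54] [ 1.7966 -2.0819  0.108 ] rack mm [  932
[... 374 characters left out ...]
36 175.0455] [263 172   5   6  22] [ 0.6779 -0.0354  0.108 ] rack mm [-14.6756 -55.3655]
side brown [223 125  15  41 260] [0.6949 0.0934 0.173 ] rack [12.7629 71.5964]
side brown [ 61 202  16  16  92] [0.5553 0.6524 0.173 ] rack [-80.5036 640.1885]
side brown [ 67 210  21  33 209] [0.4295 0.6151 0.173 ] rack [-208.9538  613.2379]
side brown [  0 232  60  39 642] [0.3516 0.7366 0.173 ] rack [-276.5933  740.7568]
side brown [  0 267  58  28 369] [0.2652 0.7245 0.173 ] rack [-363.76    735.7525]
side brown [ 37 347  68  19 183] [0.0369 0.5989 0.173 ] rack [-601.595   629.2765]
side mug changed px 0
side lime changed px 0
side tumbler changed px 0
side salt changed px 25
side blue changed px 172
```

The spice jar is at rack (−16, −57) mm, so its front edge is about 12 mm under the upper board's front. The mill is at (+13, +74) mm. The timer and salt patches changed slightly, most likely from arm shadow, so I'll check by template matching and look for any displacement.

```bash
python3 - <<'E'
import cv2,numpy as np
for n,t in (("scene",dict(timer=(295,248,13),salt=(212,222,10),blue=(242,155,16),tumbler=(360,188,8))),("side",dict(salt=(224,193,13),tumbler=(388,215,14)))):
    a=cv2.imread(f"pics/{n}0.png");b=cv2.imread(f"pics/fin_{n}.png")
    for k,(x,y,r) in t.items():
        R_=cv2.matchTemplate(b[y-r-10:y+r+10,x-r-10:x+r+10],a[y-r:y+r,x-r:x+r],cv2.TM_CCOEFF_NORMED)
        _,v,_,l=cv2.minMaxLoc(R_);print(n,k,"score %.2f shift"%v,l[0]-10,l[1]-10)
E
```

```text
scene timer score 0.78 shift 0 0
scene salt score 0.92 shift 0 0
scene blue score 0.99 shift 0 0
scene tumbler score 0.94 shift 0 0
side salt score 0.97 shift 0 0
side tumbler score 1.00 shift 0 0
```

Nothing shifted. Handing in.

```bash
python3 -c "
from bench import env
print(env.job_done(), env.state()['clock'])"
```

```text
the job is handed in; nothing more can be done
the job is handed in; nothing more can be done
```

I put the mill on the upper left tier first, then the spice jar on the lower right tier. Both were released on contact with their boards, and the arm ended clear of everything. The job took about 32 of the 58 s.

The moves gave no way to tilt the tool directly. I turned it horizontal by pressing against the reach limit in short steps, then went round through the right side because q4 and q6 had run into their limits.

**Last checks**
- **Mill:** its foot measures about (+13, +74) mm in the rack frame from both fixed views. A wrist picture showed it upright, with its front about 37 mm behind the board edge (20 mm needed to be under the top board).
- **Spice jar:** its cap measures about (−16, −57) mm, so it is fully on the lower board and under the board above by roughly 10 mm. Its height fits an upright jar.
- **Other things:** template matching found no shift in the salt box, blue jar, timer or tumbler, and the mug and lime pixels were unchanged.

**What disagreed or is less certain**
- My measurements of the rack's depth differed by up to 3 cm between views. I used the mean, which should be good to about 6 mm.
- The timer's match score was only 0.78, most likely because of arm shadow.
- The picture limit was used up, so I checked the spice jar's final placing by numbers only.

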